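# Kit the pipe fittings into their holders

## Task

Make up the fittings kit on the counter: put the brass tee, branch up, into the short trough, the lying brass union into the long trough, and the brass plug, head up, into the round cup. Pull the steel plate out of the gap between the two small cartons and stand it in the slotted stand. Each part must sit fully down and centred inside its own holder, lined up with it, and be let go.

Things in the scene. Friction and masses are not known exactly. Their poses are not given: they have to be found in the camera images.
- tee: Brass pipe tee standing with its branch up. Horizontal run 80 mm long along its x axis, with hexagonal ends (32 mm across flats, 18 mm long, flat side down) and a 26 mm round middle whose top is 29 mm up; on the middle a vertical round branch, 26 mm thick, ending in a 32 mm collar from 46 to 64 mm height. Origin: centre of the underside, z up. 0.30 kg.
- union: Brass straight union (pipe joint) lying down, 110 mm long along its x axis: two hexagonal nuts 32 mm across flats and 20 mm long (22 to 42 mm from the middle), 22 mm round stubs outside them, and between them a bare round barrel 24 mm thick and 44 mm long to grip. Origin: its centre, on the axis, 16 mm above what it lies on; z up at the start. 0.28 kg.
- plug: Brass plug: round flange 52 mm across, 16 mm thick, with a square head 26 x 26 mm on top, faces along x and y, 26 mm tall (top at 42 mm). Origin: centre of the underside, z up. 0.25 kg.
- plate: Steel mounting plate, 70 mm wide (its x), 10 mm thick (its y), 70 mm tall (z), standing on edge on the table in the gap between the two small cartons; only its top 28 mm stand out. Origin: centre of the underside. 0.25 kg.
- cartons: Two small cardboard cartons, fixed, side by side, each 85 x 60 mm and 42 mm tall, with a 13 mm gap between them that runs along x. Origin: middle of the gap at table height.
- tee_nest: Short grey plastic trough, fixed: rectangular recess 96 mm (x) by 48 mm (y), floor 5 mm above the table, surrounded by a closed rim 6 mm thick, 13 mm high from the table. For the tee. Origin: centre, at table height.
- union_nest: Long grey plastic trough, fixed: rectangular recess 126 mm (x) by 48 mm (y), floor 5 mm above the table, rim 6 mm thick, 13 mm high from the table; the rim is open for 56 mm in the middle of both long sides, for the fingers. For the union. Origin: centre, at table height.
- plug_nest: Round grey plastic cup, fixed: inside 68 mm across, floor 5 mm above the table, rim 6 mm thick, 13 mm high from the table. For the plug. Origin: centre, at table height.
- plate_stand: Grey plastic stand with an upright slot, fixed: slot 86 mm long (x), 20 mm wide (y), floor 5 mm and top of the 6 mm walls 35 mm above the table; small ribs outside, on a foot 98 x 64 mm. For the plate. Origin: centre of the slot, at table height.
There are look-alikes about, which are no part of the job. Leave any orange look-alike of the union alone. Leave any brown look-alike of the plate alone.

How it is judged:
By the outcome, as a careful person would: the job done as asked, in the order asked, and still so for the second after the job is handed in, with the robot touching nothing.
It also fails if it takes over 120 s, if anything falls off the work surface, if the arm or the gripper's body presses on something with over 40 N, if the wrist force passes 120 N, or if a joint passes its speed limit or range.

## Robot

A 6-joint arm with a two-finger parallel gripper is mounted at the origin on the work surface. World frame = base frame: x ahead of the robot, y to its left, z up, the work surface at z = 0. Lengths are in m, angles in degrees, forces in N, time in s.
With the tool pointing down it reaches from about 0.35 to 0.875 m from the base axis. Payload 4.2 kg.
Tool frame: the origin (TCP) lies midway between the tips of the shut fingers; the grasp point (between the pads) lies 19 mm behind it (r.pinch_z is the distance from the TCP to the grasp point, in m); z points along the fingers, y is the line along which they close (so a half turn about z gives the same grasp; the last joint's range is limited). The gripper opens to 87 mm and grips with 3 to 60 N. Pads are 19 mm wide; open, the fingers measure 117 mm over their backs; the gripper's body (75 mm by 190 mm) begins 51 mm behind the grasp point.
Start: joints at [90.676, 22.042, 0.453, 0, -68.411, -14.817], TCP at [0.153, 0.606, 0.223] pointing down, gripper open.
Joint ranges: [-179.83, 179.83], [-69.29, 118.12], [-61.27, 80.66], [-181.25, 117.63], [-171.15, -9.14], [-177.46, 177.46]. Speed limits (degrees/s): [159.86, 159.86, 180, 180, 180, 180].

## Interface

Orientations are given as a 3x3 rotation matrix whose columns are the frame's x, y, z axes.
In Python, from station import r, imaging, models gives the robot as it stands. The module is installed in compiled form; this text tells all that it offers.
- The arm moves only by the tool apply_moves, never from a script. Its argument "moves" is a list of rows, each a list of 2 entries, a list of its own where there are three numbers: the shift along the tool's x, y, z in m, then the turn about the tool's z in degrees. A call has 1 to 5 rows; each row shifts and turns the commanded pose from where the row before left it, along the tool's axes as they then stand; what a row does not reach is not made up. A row lasts 1/12 s, in which the tool goes at most 41.7 mm and 7.16 degrees, less where a joint would pass 70% of its speed; a pose out of reach is approached as far as the arm can. A call is refused whole if a number of a shift passes 0.0417 or a number of a turn 7.16, either way. A call with a gripper value outside its range is refused whole. "hand" is the finger opening in m, from 0 to 0.087, set as the call begins (left out, the last holds). The fingers move at their own pace and stop on an object; the grip force is fixed at half the most. Time passes only in rows, so rows that do not move let the fingers close. It gives the time, the measured TCP pose, the force, the opening and the grip force at its end, in the units of the state.
- r.sense(): the state, without advancing time (a new reading comes with each control period).
- imaging.capture(name): name is "side" or "top" or "wrist"; returns a dict with "frame" (480x640x3 uint8, blue, green, red), "intrinsics" (3x3 intrinsics, pixels), "eye" and "orientation" of the camera in the world. Camera axes: x right, y down, z forward; pixel columns grow to the right and rows downward; lengths in m; the calibration is good to about 2 mm. A picture is of the moment at which its call begins. There is no depth.
- r.finish_job(): hands the job in; it is judged then, once.
Trained networks look in a picture, given as the dict that the camera call returned (one of the last four; its "shot" number tells which), for a name from the list of things; names that differ only in an ending like _2 or _b are one class to them, and where a whole thing is asked for, a point or a joint stands for the part that bears it (a point fixed in the world has none). Each returns a list of dicts, best first, with "confidence" (0 to 1); they miss things now and then, are a little off and sometimes report something else, mostly with a low value. They report only what shows in the picture. A call takes as long as a camera call. They do not tell look-alikes from the thing itself.
- models.cut_out(picture, target): "region" (480x640 bool, what is visible of it) and "extent" ([left, top, width, height] as shares, 0 to 1, of the picture: columns of its width, rows of its height, round what is visible of it).
- models.place_of(picture, target): "at" ([column, row] as shares, 0 to 1, of the picture: columns of its width, rows of its height: a listed point, or the origin of a listed thing).
The state is a dict: "time_s": time; "joints": joint angles; "joint_velocities": joint speeds; "effort": joint torques, N m; "tcp_pos": TCP position; "ee_rot": TCP orientation; "wrist_force": force on the tool from outside, world axes, zero at the start; "moment": the same for the moment, N m; "gripper_width": opening from 0.0 (shut) to 1.0 (fully open); "gripper_force": force on a finger pad.
Only numpy, scipy, OpenCV 4.12 (cv2) and the standard library are available. Lean on these libraries where they do the work, as an engineer would, in place of code of your own. Each camera call takes 0.05 s, during which the arm holds its last target. There are 200 camera calls.

## Working session

There is one attempt and no reset: what is moved stays moved. The work goes in short steps, Python scripts to look and compute and a tool call to move; the robot and the scene stay as the last step left them, time stands still between calls to the robot, and variables do not carry over. Pictures are saved under pics/ and viewed, at most 14 in all, crops included, and the job is handed in when it is done.

Besides the shell and the picture viewer there is one more tool, called after "Emit:" in YAML: its name, and indented under it one key for each argument. apply_moves: Moves the arm, as the interface text tells. Its arguments: {"type":"object","properties":{"moves":{"type":"array"},"hand":{"type":"number"}},"required":["moves"]}

```bash
mkdir -p pics
python3 - <<'E'
from station import r, imaging, models
import cv2
s=r.sense(); print(s)
for n in("side","top","wrist"):
    p=imaging.capture(n); cv2.imwrite(f"pics/{n}0.png",p["frame"]); print(n,p["eye"],p["orientation"],p["intrinsics"])
E
```

```text
{'time_s': 0.0, 'joints': array([ 9.06771061e+01,  2.20902535e+01,  3.80389525e-01, -2.87403270e-02,
       -6.84112612e+01, -1.48156540e+01]), 'joint_velocities': array([-0.02028529,  0.07231143,  0.0626239 ,  0.0303943 , -0.00668381,
        0.02170325]), 'effort': array([-6.26899837e-04, -3.90665889e+01,  1.87410361e+01,  4.22007188e+00,
        1.09724421e-02, -1.94114318e-04]), 'tcp_pos': array([0.15251236, 0.60548839, 0.22146976]), 'ee_rot': array([[ 9.69662694e-01, -2.44446445e-01, -4.41410009e-04],
       [-2.44446827e-01, -9.69660382e-01, -2.11935301e-03],
       [ 9.00505103e-05,  2.16295883e-03, -9.99997657e-01]]), 'wrist_force': array([ 0.65431648, -0.13700471, -0.6369713 ]), 'moment': array([ 0.01812792,  0.03872099, -0.0126838 ]), 'gripper_force': 0.0, 'gripper_width': 1.0029436143309782}
side [-0.15968953 -0.87426892  0.61627489] [[ 0.80887347 -0.2980987   0.50681444]
 [-0.587465   -0.37356139  0.7178696 ]
 [-0.02466969 -0.87840142 -0.47728645]] [[586.65460059   0.         320.2616036 ]
 [  0.         586.65460059 242.79555318]
 [  0.           0.           1.        ]]
top [ 0.2471695  -0.02754673  1.02064769] [[ 0.0275758  -0.98091944  0.19244901]
 [-0.99955477 -0.02486361  0.01649438]
 [-0.01139468 -0.19281818 -0.98116834]] [[516.03011797   0.         319.18198437]
 [  0.         516.03011797 235.07779144]
 [  0.           0.           1.        ]]
wrist [0.22457071 0.58699058 0.3840353 ] [[-0.24437575 -0.9329748  -0.26426979]
 [-0.96967911  0.23560517  0.06490477]
 [ 0.00170881  0.27211805 -0.96226236]] [[383.80363762   0.         320.63062306]
 [  0.         383.80363762 233.40479153]
 [  0.           0.           1.        ]]
```

View pics/top0.png

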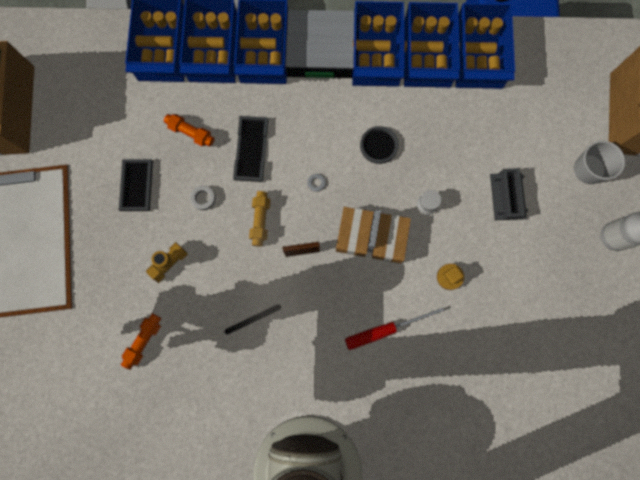

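View pics/side0.png

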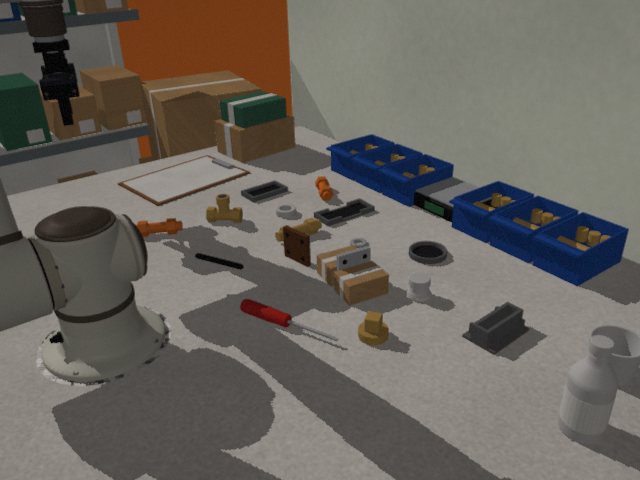

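Candidates (top view):
- **Union:** the brass piece at (259,218). The orange pieces at (189,129) and (140,341) are look-alikes.
- **Plate:** the steel one between the cartons at (373,232). The brown one at (301,249) is a look-alike.
- **Tee and plug:** tee at (165,262) and plug at (451,275), with nothing similar nearby.
- **Holders:** tee nest (136,185), union nest (251,148), cup (379,145), stand (510,194).

```bash
cat > h.py <<'E'
from station import r, imaging, models
import cv2, numpy as np
def P(p):
    R=np.array(p["orientation"]);K=np.array(p["intrinsics"]);return K@np.c_[R.T,-R.T@np.array(p["eye"])]
def proj(p,X):
    X=np.atleast_2d(X);q=np.c_[X,np.ones(len(X))]@P(p).T;return q[:,:2]/q[:,2:]
def ground(p,uv,z):
    uv=np.atleast_2d(uv).astype(float);K=np.array(p["intrinsics"])
    d=(np.array(p["orientation"])@np.linalg.inv(K)@np.c_[uv,np.ones(len(uv))].T).T
    e=np.array(p["eye"]);return e+d*((z-e[2])/d[:,2])[:,None]
def tri(ps,uvs):
    A=[]
    for p,u in zip(ps,uvs):
        M=P(p);A+=[u[0]*M[2]-M[0],u[1]*M[2]-M[1]]
        A[-2]/=np.linalg.norm(A[-2][:3]);A[-1]/=np.linalg.norm(A[-1][:3])
    X=np.linalg.svd(np.array(A))[2][-1];return X[:3]/X[3]
def at(p,n): return [(np.array(d["at"])*[640,480],d["confidence"]) for d in models.place_of(p,n)]
E
python3 - <<'E'
from h import *
np.set_printoptions(precision=4,suppress=True)
t=imaging.capture("top");s=imaging.capture("side")
for n in "tee union plug plate cartons tee_nest union_nest plug_nest plate_stand".split():
    a,b=at(t,n),at(s,n)
    print(n)
    for u,c in a:
        for v,c2 in b:
            X=tri([t,s],[u,v]);e=max(np.linalg.norm(proj(t,X)-u),np.linalg.norm(proj(s,X)-v))
            if e<8: print("  ",u.round(),v.round(),round(c,2),round(c2,2),X,round(e,1))
    if not a or not b: print(a,b)
E
```

```text
tee
   [171. 262.] [225. 219.] 0.85 0.68 [0.383  0.2842 0.0044] 0.3
union
   [261. 217.] [297. 235.] 0.96 0.98 [0.4778 0.1114 0.0005] 2.1
   [143. 342.] [158. 227.] 0.73 0.69 [0.2298 0.32   0.0176] 1.0
   [187. 126.] [326. 187.] 0.71 0.78 [0.6699 0.2702 0.0127] 0.7
plug
   [450. 276.] [374. 339.] 0.8 0.81 [ 0.371  -0.2726 -0.0063] 0.3
plate
   [301. 256.] [297. 261.] 0.76 0.83 [ 0.4083  0.0229 -0.0017] 2.1
cartons
[(array([372.672, 235.92 ]), 0.73)] []
tee_nest
   [136. 185.] [265. 192.] 0.81 0.98 [0.5427 0.3694 0.0012] 0.3
union_nest
   [250. 152.] [374. 339.] 0.76 0.32 [ 0.8096  0.2232 -0.5179] 0.1
plug_nest
   [378. 146.] [425. 254.] 0.56 0.98 [ 0.6376 -0.1264  0.0016] 0.5
plate_stand
   [504. 197.] [493. 332.] 0.8 0.57 [ 0.5374 -0.3865 -0.0021] 1.3
```

View pics/wrist0.png

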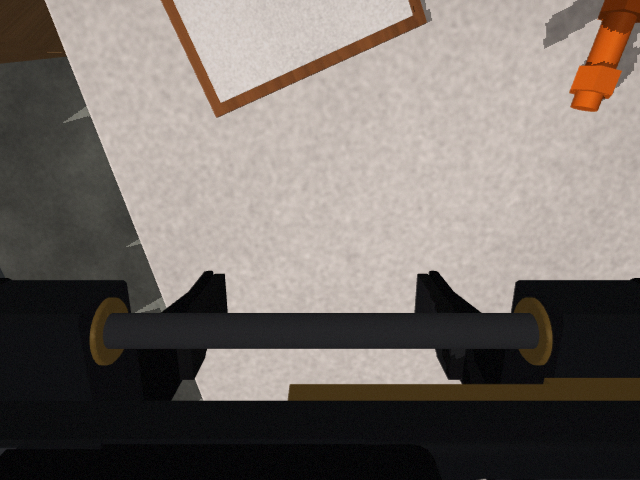

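Emit:
apply_moves:
  moves:
    - [[0.031, 0.024, 0], 0]
    - [[0.031, 0.024, 0], 0]
    - [[0.031, 0.024, 0], 0]
    - [[0.031, 0.024, 0], 0]
    - [[0.031, 0.024, 0], 0]
  hand: 0.087

```text
time_s: 1.57
tcp_pos: [0.2744, 0.4503, 0.2227]
ee_rot: [[0.97, -0.244, 0.0], [-0.244, -0.97, 0.0], [0.0, -0.0, -1.0]]
wrist_force: [1.2, 0.7, 0.1]
gripper_width: 1.0
gripper_force: 0.0
```

Emit:
apply_moves:
  moves:
    - [[0.031, 0.024, 0], 0]
    - [[0.031, 0.024, 0], 0]
    - [[0.031, 0.024, 0], 0]
    - [[0.031, 0.024, 0], 0]
    - [[0.031, 0.024, 0], 0]

```text
time_s: 1.98
tcp_pos: [0.3955, 0.296, 0.223]
ee_rot: [[0.97, -0.244, 0.001], [-0.244, -0.97, 0.001], [0.0, -0.001, -1.0]]
wrist_force: [1.4, 0.8, -0.3]
gripper_width: 1.002
gripper_force: 0.0
```

Emit:
apply_moves:
  moves:
    - [[0, 0, 0], 0]
    - [[0, 0, 0], 0]
    - [[0, 0, 0], 0]

```text
time_s: 2.23
tcp_pos: [0.3948, 0.2976, 0.2227]
ee_rot: [[0.97, -0.245, 0.0], [-0.245, -0.97, 0.0], [0.0, -0.001, -1.0]]
wrist_force: [-0.2, -0.3, -0.4]
gripper_width: 0.998
gripper_force: 0.0
```

Run:
```python
from h import *
np.set_printoptions(precision=4,suppress=True)
w=imaging.capture("wrist");cv2.imwrite("pics/w1.png",w["frame"])
np.savez("pics/w1.npz",**{k:w[k] for k in("eye","orientation","intrinsics")})
for n in "tee union tee_nest union_nest".split():
    for u,c in at(w,n): print(n,u.round(),round(c,2),ground(w,u,0.016 if n=="union" else 0.0)[0])
    for d in models.cut_out(w,n)[:1]:
        c=max(cv2.findContours(d["region"].astype(np.uint8),0,2)[0],key=cv2.contourArea);print("  ",n,cv2.minAreaRect(c),d["confidence"])
```

```text
tee [204.  68.] 0.68 [0.5422 0.3713 0.    ]
tee [332. 208.] 0.64 [0.3847 0.2879 0.    ]
   tee ((334.5616149902344, 216.2645721435547), (43.98446273803711, 86.63111877441406), 28.237442016601562) 0.94
union [338. 357.] 0.89 [0.2242 0.3201 0.016 ]
union [502.  65.] 0.73 [0.477 0.11  0.016]
   union ((327.04412841796875, 365.9264831542969), (33.823158264160156, 36.50753402709961), 4.39870548248291) 0.83
tee_nest [206.  66.] 0.77 [0.5434 0.369  0.    ]
   tee_nest ((202.75001525878906, 64.74999237060547), (134.71302795410156, 70.5187759399414), 71.56504821777344) 0.83
```

View pics/w1.png

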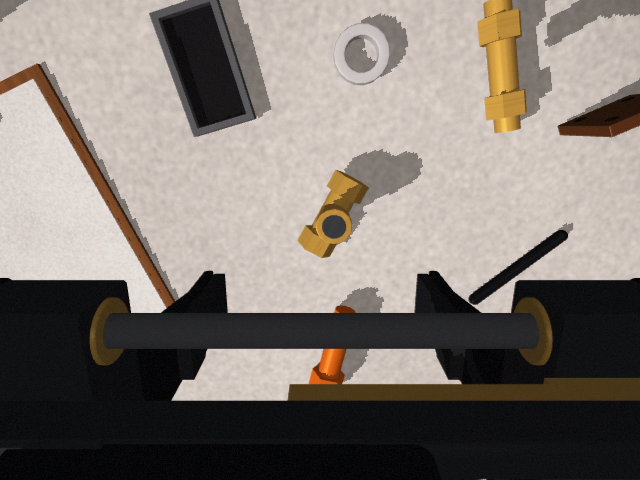

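```bash
cat > fit.py <<'E'
from h import *
from scipy.optimize import minimize
def prism(sec,ax,a,b):  # sec: Nx2, extruded along axis ax from a to b
    return np.concatenate([np.insert(sec,ax,v,axis=1) for v in(a,b)])
ang=np.arange(0,360,10)*np.pi/180
circ=lambda rad,c=(0,0):np.c_[np.cos(ang),np.sin(ang)]*rad+c
hexa=lambda c:np.c_[np.cos(ang[::6]),np.sin(ang[::6])]*18.475+c   # flats at +-16 along 2nd axis
box=lambda x,y,a,b:prism(np.array([[-x,-y],[x,-y],[x,y],[-x,y]])/2.,2,a,b)
O=(0,16)
M={"tee":[prism(hexa(O),0,22,40),prism(hexa(O),0,-40,-22),prism(circ(13,O),0,-22,22),prism(circ(13),2,16,46),prism(circ(16),2,46,64)],
"union":[prism(hexa((0,0)),0,22,42),prism(hexa((0,0)),0,-42,-22),prism(circ(12),0,-22,22),prism(circ(11),0,-55,55)],
"plug":[prism(circ(26),2,0,16),box(26,26,16,42)],"plate":[box(70,10,42,70)],
"cartons":[box(85,60,0,42)+[0,36.5,0],box(85,60,0,42)-[0,36.5,0]],
"tee_nest":[box(108,60,0,13)],"union_nest":[box(138,60,0,13)],"plug_nest":[prism(circ(40),2,0,13)],
"plate_stand":[box(98,64,0,5),box(98,32,0,35)]}
def render(p,n,q):
    x,y,yaw,z=q;c,s=np.cos(yaw),np.sin(yaw);m=np.zeros((480,640),np.uint8)
    for V in M[n]:
        X=V/1000.@np.array([[c,s,0],[-s,c,0],[0,0,1]])+[x,y,z]
        h=cv2.convexHull((proj(p,X)*16).astype(np.int32));cv2.fillConvexPoly(m,h,255,8,4)
    return m
def mask(p,n,xy,z=0.01):
    "network mask whose centre is nearest to the expected place"
    u=proj(p,[*xy,z])[0];best=None
    for d in models.cut_out(p,n):
        m=d["region"].astype(np.uint8);c=np.argwhere(m)[:,::-1].mean(0);e=np.linalg.norm(c-u)
        if best is None or e<best[0]: best=(e,m*255)
    return None if best is None or best[0]>60 else best[1]
def fit(views,n,q0,freez=True,rows=270):
    "views: list of (picture,mask,iswrist)"
    S=[(p,cv2.GaussianBlur(m,(0,0),1).astype(float),rows if w else 480) for p,m,w in views]
    z0=q0[3]
    def cost(v):
        q=(q0[0]+v[0]/1e3,q0[1]+v[1]/1e3,q0[2]+v[2]/50,z0 if freez else z0+v[3]/1e3);t=0
        for p,m,rw in S:
            k=cv2.GaussianBlur(render(p,n,q),(0,0),1).astype(float)
            t+=np.abs(k-m)[:rw].sum()/max(m[:rw].sum(),1)
        return t/len(S)
    best=None
    D=3 if freez else 4
    for dy in(-15,0,15):
        v0=np.zeros(D);v0[2]=dy;s=np.vstack([v0]+[v0+6*e for e in np.eye(D)])
        o=minimize(cost,v0,method="Nelder-Mead",options=dict(initial_simplex=s,xatol=.02,fatol=1e-4,maxiter=300))
        if best is None or o.fun<best.fun: best=o
    v=best.x;return np.r_[q0[0]+v[0]/1e3,q0[1]+v[1]/1e3,np.degrees(q0[2]+v[2]/50),(0 if freez else v[3])/1e3+z0],round(best.fun,3)
E
python3 - <<'E'
from fit import *
np.set_printoptions(precision=4,suppress=True)
w=imaging.capture("wrist");t=imaging.capture("top");s=imaging.capture("side")
R=np.radians
for n,q in dict(tee=(.383,.284,R(-55),0),union=(.478,.111,R(0),.016),plug=(.371,-.273,0,0),plate=(.44,-.085,R(-10),0),cartons=(.44,-.085,R(-10),0),
  tee_nest=(.543,.369,0,0),union_nest=(.61,.14,0,0),plug_nest=(.6376,-.126,0,0),plate_stand=(.537,-.386,0,0)).items():
    V=[]
    for nm,p in(("w",w),("t",t),("s",s)):
        m=mask(p,n,q[:2])
        if m is not None: V.append((p,m,nm=="w"));
        if m is not None and (nm!="w" or n in("tee","tee_nest","union")): print(n,nm,*fit([(p,m,nm=="w")],n,q))
    if len(V)>1: print(n,"all",*fit(V,n,q),"freez",*fit(V,n,q,False))
E
```

```text
tee w [  0.3816   0.2887 -42.1459   0.    ] 0.029
tee t [  0.3828   0.2877 -39.5974   0.    ] 0.199
tee s [  0.3835   0.2878 -43.9726   0.    ] 0.151
tee all [  0.3827   0.288  -41.8908   0.    ] 0.138 freez [  0.3826   0.288  -41.7666   0.0003] 0.136
union w [ 0.4748  0.11   -2.3911  0.016 ] 0.024
union t [ 0.4746  0.1101 -1.1059  0.016 ] 0.232
union s [ 0.4761  0.1113 -0.6981  0.016 ] 0.602
union all [ 0.475   0.1098 -1.9262  0.016 ] 0.297 freez [ 0.4751  0.1101 -1.773   0.0159] 0.296
plug t [ 0.3687 -0.2696 24.5208  0.    ] 0.167
plug s [  0.3715  -0.268  -17.8002   0.    ] 0.154
plug all [ 0.3712 -0.2717 25.1088  0.    ] 0.159 freez [ 0.3707 -0.271  22.6888 -0.0006] 0.162
plate t [  0.4367  -0.0888 -19.679    0.    ] 1.877
plate s [ 0.451  -0.1178 -4.7414  0.    ] 0.067
plate all [ 0.4493 -0.1157 -9.7637  0.    ] 0.137 freez [  0.4505  -0.1162 -10.0862  -0.0027] 0.113
cartons t [ 0.4448 -0.1162 -8.6798  0.    ] 0.084
cartons s [  0.4485  -0.1169 -11.0379   0.    ] 0.274
cartons all [ 0.4461 -0.1155 -9.3317  0.    ] 0.189 freez [ 0.4468 -0.1162 -8.6155 -0.002 ] 0.188
tee_nest w [0.5411 0.3692 1.8159 0.    ] 0.013
tee_nest t [0.5458 0.3684 1.4066 0.    ] 0.109
tee_nest s [0.5431 0.3691 6.6043 0.    ] 0.129
tee_nest all [0.5409 0.3692 1.4564 0.    ] 0.086 freez [ 0.5413  0.3697  1.4972 -0.001 ] 0.084
union_nest t [ 0.6252  0.137  -1.2859  0.    ] 0.066
union_nest s [ 0.6274  0.1354 -3.5085  0.    ] 0.179
union_nest all [ 0.6251  0.1371 -1.2491  0.    ] 0.122 freez [ 0.6262  0.1369 -2.0973 -0.0005] 0.13
plug_nest t [ 0.6413 -0.1298  1.5692  0.    ] 0.072
plug_nest s [  0.643   -0.1284 -10.4757   0.    ] 0.183
plug_nest all [  0.6412  -0.1283 -12.2111   0.    ] 0.137 freez [ 0.6423 -0.1292 20.8586 -0.002 ] 0.129
plate_stand t [ 0.5361 -0.393   3.3946  0.    ] 0.055
plate_stand s [ 0.5401 -0.3913  3.4107  0.    ] 0.041
plate_stand all [ 0.5378 -0.3924  4.6278  0.    ] 0.055 freez [ 0.5377 -0.3926  3.8719  0.0013] 0.051
```

```bash
cat > go.py <<'E'
from h import *
def go(x,y,z,yaw):
    s=r.sense();R=np.array(s["ee_rot"]);p=np.array(s["tcp_pos"])
    y0=np.degrees(np.arctan2(R[1,0],R[0,0]));turn=(y0-yaw+90)%180-90
    yw=np.radians(y0-turn);c,n=np.cos(yw),np.sin(yw);d=np.array([x,y,z])-p
    print("at",p.round(4),"yaw",round(y0,2),"J6",round(s["joints"][5]),"turn",round(turn,2),"then tool shift",(c*d[0]+n*d[1]).round(4),(n*d[0]-c*d[1]).round(4),(-d[2]).round(4))
E
python3 -c "
from go import *
go(.3818,.2885,.033,-42)"
```

```text
at [0.3946 0.2976 0.2226] yaw -14.14 J6 20 turn 27.86 then tool shift -0.0035 0.0154 0.1896
```

Emit:
apply_moves:
  moves:
    - [[0, 0, 0], 7]
    - [[0, 0, 0], 7]
    - [[0, 0, 0], 7]
    - [[0, 0, 0], 6.9]
    - [[-0.0035, 0.0154, 0.01], 0]

```text
time_s: 4.6
tcp_pos: [0.384, 0.2907, 0.214]
ee_rot: [[0.74, -0.673, 0.004], [-0.673, -0.74, 0.003], [0.001, -0.005, -1.0]]
wrist_force: [0.2, 0.5, 0.0]
gripper_width: 1.002
gripper_force: 0.0
```

Emit:
apply_moves:
  moves:
    - [[0, 0, 0.03], 0]
    - [[0, 0, 0.03], 0]
    - [[0, 0, 0.02], 0]
    - [[0, 0, 0], 0]
    - [[0, 0, 0], 0]

```text
time_s: 5.02
tcp_pos: [0.3817, 0.2882, 0.1323]
ee_rot: [[0.743, -0.669, -0.001], [-0.669, -0.743, -0.002], [0.001, 0.002, -1.0]]
wrist_force: [0.4, -0.4, -0.1]
gripper_width: 1.0
gripper_force: 0.0
```

Run:
```python
from fit import *
from go import go
np.set_printoptions(precision=4,suppress=True)
w=imaging.capture("wrist");cv2.imwrite("pics/w2.png",w["frame"])
m=mask(w,"tee",(.3818,.2885),.03)
print(m is not None and fit([(w,m,True)],"tee",(.3818,.2885,np.radians(-42),0),rows=480))
go(.3818,.2885,.033,-42)
```

```text
(array([  0.382 ,   0.2892, -42.1115,   0.    ]), np.float64(0.023))
at [0.3826 0.2895 0.134 ] yaw -42.01 J6 -9 turn -0.01 then tool shift 0.0001 0.0013 0.101
```

View pics/w2.png

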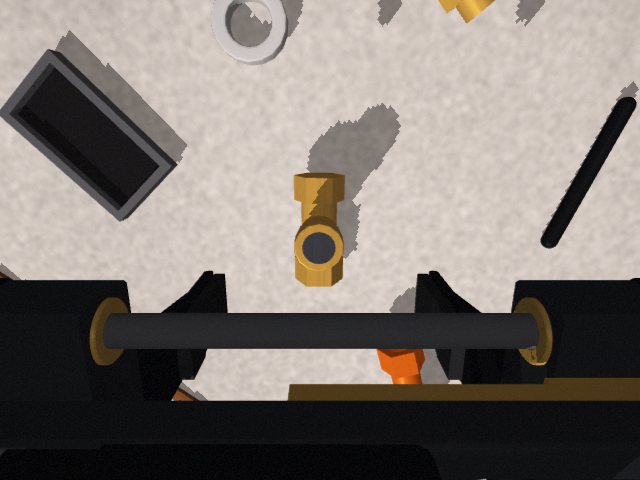

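The tee is centred at column 319 and its run lines up with the tool, so I'll descend and grip.

Emit:
apply_moves:
  moves:
    - [[0, 0, 0.03], 0]
    - [[0, 0, 0.03], 0]
    - [[0, 0, 0.02], 0]
    - [[0, 0, 0.015], 0]
    - [[0, 0, 0.005], 0]

```text
time_s: 5.53
tcp_pos: [0.3818, 0.2885, 0.0319]
ee_rot: [[0.743, -0.67, -0.0], [-0.67, -0.743, -0.001], [0.0, 0.001, -1.0]]
wrist_force: [0.6, 0.9, 0.4]
gripper_width: 1.003
gripper_force: 0.0
```

Emit:
apply_moves:
  moves:
    - [[0, 0, 0], 0]
    - [[0, 0, 0], 0]
    - [[0, 0, 0], 0]
    - [[0, 0, 0], 0]
    - [[0, 0, 0], 0]
  hand: 0.01

```text
time_s: 5.95
tcp_pos: [0.3822, 0.2891, 0.0336]
ee_rot: [[0.743, -0.67, 0.001], [-0.67, -0.743, 0.002], [-0.0, -0.002, -1.0]]
wrist_force: [0.0, -0.2, 0.1]
gripper_width: 0.706
gripper_force: 0.0
```

Emit:
apply_moves:
  moves:
    - [[0, 0, 0], 0]
    - [[0, 0, 0], 0]
    - [[0, 0, 0], 0]
    - [[0, 0, 0], 0]
    - [[0, 0, 0], 0]

```text
time_s: 6.37
tcp_pos: [0.3819, 0.2887, 0.0326]
ee_rot: [[0.743, -0.67, 0.0], [-0.67, -0.743, 0.0], [0.0, -0.0, -1.0]]
wrist_force: [-0.3, 1.3, 0.5]
gripper_width: 0.354
gripper_force: 30.0
```

Emit:
apply_moves:
  moves:
    - [[0, 0, -0.02], 0]
    - [[0, 0, -0.03], 0]
    - [[0, 0, -0.02], 0]
    - [[0, 0, 0], -6]
    - [[0, 0, 0], -6.5]

```text
time_s: 6.78
tcp_pos: [0.3817, 0.2887, 0.1034]
ee_rot: [[0.872, -0.489, 0.001], [-0.489, -0.872, 0.002], [-0.0, -0.002, -1.0]]
wrist_force: [-0.5, -0.1, -3.9]
gripper_width: 0.355
gripper_force: 30.0
```

Emit:
apply_moves:
  moves:
    - [[0, 0, 0], -6.5]
    - [[0, 0, 0], -6.5]
    - [[0, 0, 0], -6.5]
    - [[0, 0, 0], -6.5]
    - [[0, 0, 0], -5.2]

```text
time_s: 7.2
tcp_pos: [0.381, 0.2877, 0.1016]
ee_rot: [[0.999, 0.034, -0.002], [0.034, -0.999, -0.002], [-0.002, 0.002, -1.0]]
wrist_force: [0.3, 0.2, -2.4]
gripper_width: 0.351
gripper_force: 30.0
```

Emit:
apply_moves:
  moves:
    - [[0.025, -0.012, 0], 0]
    - [[0.035, -0.0165, 0], 0]
    - [[0.035, -0.0165, 0], 0]
    - [[0.035, -0.0165, 0], 0]
    - [[0.031, -0.0145, 0], 0]

```text
time_s: 7.62
tcp_pos: [0.5417, 0.3695, 0.1011]
ee_rot: [[1.0, 0.029, -0.002], [0.029, -1.0, -0.001], [-0.002, 0.001, -1.0]]
wrist_force: [-0.2, 0.7, -2.4]
gripper_width: 0.355
gripper_force: 30.0
```

Emit:
apply_moves:
  moves:
    - [[0, 0, 0], 0]
    - [[0, 0, 0], 0]
    - [[0, 0, 0], 0]

```text
time_s: 7.87
tcp_pos: [0.5392, 0.368, 0.1006]
ee_rot: [[1.0, 0.028, -0.004], [0.028, -1.0, -0.003], [-0.004, 0.003, -1.0]]
wrist_force: [-0.4, 0.3, -3.3]
gripper_width: 0.354
gripper_force: 30.0
```

Run:
```python
from fit import *
from go import go
np.set_printoptions(precision=4,suppress=True)
w=imaging.capture("wrist");t=imaging.capture("top");cv2.imwrite("pics/w3.png",w["frame"])
m=mask(w,"tee_nest",(.541,.369));print(m is not None and fit([(w,m,True)],"tee_nest",(.541,.369,.03,0)))
for p,wr in((w,True),(t,False)):
    m=mask(p,"tee",(.541,.369),.1);print(m is not None and fit([(p,m,wr)],"tee",(.541,.369,.03,.07),rows=480))
go(.541,.3692,.038,1.6)
```

```text
(array([0.5409, 0.3688, 2.015 , 0.    ]), np.float64(0.931))
(array([0.5395, 0.3678, 1.8441, 0.07  ]), np.float64(0.394))
(array([ 0.5301,  0.3883, 51.0317,  0.07  ]), np.float64(2.164))
at [0.5397 0.3689 0.103 ] yaw 1.69 J6 43 turn 0.09 then tool shift 0.0013 -0.0003 0.065
```

View pics/w3.png

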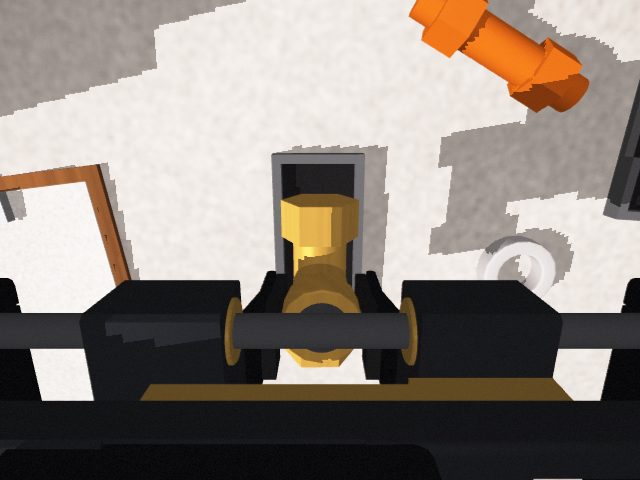

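Emit:
apply_moves:
  moves:
    - [[0.001, 0, 0.02], 0]
    - [[0, 0, 0.02], 0]
    - [[0, 0, 0.013], 0]
    - [[0, 0, 0.007], 0]
    - [[0, 0, 0.003], 0]

```text
time_s: 8.53
tcp_pos: [0.5407, 0.3687, 0.0386]
ee_rot: [[1.0, 0.029, -0.001], [0.029, -1.0, -0.001], [-0.001, 0.001, -1.0]]
wrist_force: [0.0, 0.1, -2.5]
gripper_width: 0.354
gripper_force: 30.0
```

Emit:
apply_moves:
  moves:
    - [[0, 0, 0], 0]
    - [[0, 0, 0], 0]
    - [[0, 0, 0], 0]

```text
time_s: 8.78
tcp_pos: [0.5421, 0.3698, 0.0409]
ee_rot: [[1.0, 0.029, 0.002], [0.029, -1.0, 0.002], [0.002, -0.002, -1.0]]
wrist_force: [-0.6, -0.1, -2.6]
gripper_width: 0.354
gripper_force: 30.0
```

Emit:
apply_moves:
  moves:
    - [[0, 0, 0.0015], 0]
    - [[0, 0, 0], 0]

```text
time_s: 8.95
tcp_pos: [0.5416, 0.3693, 0.0386]
ee_rot: [[1.0, 0.029, 0.001], [0.029, -1.0, 0.001], [0.001, -0.001, -1.0]]
wrist_force: [-0.6, 0.4, -3.1]
gripper_width: 0.352
gripper_force: 30.0
```

Emit:
apply_moves:
  moves:
    - [[0, 0, 0.001], 0]
    - [[0, 0, 0], 0]

```text
time_s: 9.12
tcp_pos: [0.5418, 0.3694, 0.0377]
ee_rot: [[1.0, 0.029, 0.001], [0.029, -1.0, 0.001], [0.001, -0.001, -1.0]]
wrist_force: [-0.6, -0.3, 0.3]
gripper_width: 0.354
gripper_force: 30.0
```

Emit:
apply_moves:
  moves:
    - [[0, 0, 0], 0]
    - [[0, 0, 0], 0]
    - [[0, 0, 0], 0]
    - [[0, 0, 0], 0]
    - [[0, 0, 0], 0]
  hand: 0.087

```text
time_s: 9.53
tcp_pos: [0.5416, 0.3693, 0.0373]
ee_rot: [[1.0, 0.029, 0.0], [0.029, -1.0, 0.0], [0.0, -0.0, -1.0]]
wrist_force: [-1.1, -0.4, -0.5]
gripper_width: 0.645
gripper_force: 0.0
```

Emit:
apply_moves:
  moves:
    - [[0, 0, -0.01], 0]
    - [[0, 0, -0.03], 0]
    - [[0, 0, -0.04], 0]
    - [[0, 0, -0.04], 0]
    - [[0, 0, -0.04], 0]

```text
time_s: 9.95
tcp_pos: [0.5413, 0.3689, 0.1997]
ee_rot: [[1.0, 0.029, 0.0], [0.029, -1.0, -0.0], [0.0, 0.0, -1.0]]
wrist_force: [-0.4, -0.1, 0.2]
gripper_width: 0.973
gripper_force: 0.0
```

Emit:
apply_moves:
  moves:
    - [[-0.01, 0.036, 0], 0]
    - [[-0.01, 0.036, 0], 0]
    - [[-0.01, 0.036, 0], 0]
    - [[-0.01, 0.036, 0], 0]
    - [[-0.01, 0.036, 0], 0]

```text
time_s: 10.37
tcp_pos: [0.496, 0.1862, 0.1981]
ee_rot: [[1.0, 0.03, 0.001], [0.03, -1.0, 0.001], [0.001, -0.001, -1.0]]
wrist_force: [-0.1, -0.0, 0.4]
gripper_width: 1.003
gripper_force: 0.0
```

Emit:
apply_moves:
  moves:
    - [[-0.012, 0.036, 0], 0]
    - [[-0.012, 0.036, 0], 0]
    - [[0, 0, 0], 0]
    - [[0, 0, 0], 0]
    - [[0, 0, 0], 0]

```text
time_s: 10.78
tcp_pos: [0.4754, 0.1153, 0.1981]
ee_rot: [[1.0, 0.029, 0.002], [0.029, -1.0, 0.001], [0.002, -0.001, -1.0]]
wrist_force: [1.3, 0.1, -0.1]
gripper_width: 1.004
gripper_force: 0.0
```

Run:
```python
from fit import *
from go import go
np.set_printoptions(precision=4,suppress=True)
w=imaging.capture("wrist");t=imaging.capture("top");cv2.imwrite("pics/w4.png",w["frame"])
cv2.imwrite("pics/t4.png",cv2.resize(t["frame"][130:300,90:320],None,fx=3,fy=3))
for n,q,wr in(("union",(.475,.11,-.04,.016),1),("union_nest",(.625,.137,-.02,0),1),("tee",(.541,.369,.03,.005),0),("tee_nest",(.541,.369,.03,0),0)):
    p=w if wr else t
    m=mask(p,n,q[:2]);print(n,m is not None and fit([(p,m,wr)],n,q))
go(.475,.11,.004,-2.3)
```

```text
union (array([ 0.4745,  0.1099, -2.1387,  0.016 ]), np.float64(0.033))
union_nest (array([ 0.6255,  0.1379, -2.0993,  0.    ]), np.float64(0.033))
tee False
tee_nest (array([0.537 , 0.369 , 1.7139, 0.    ]), np.float64(3.96))
at [0.475  0.1159 0.1968] yaw 1.72 J6 59 turn 4.02 then tool shift 0.0002 0.0059 0.1928
```

View pics/w4.png

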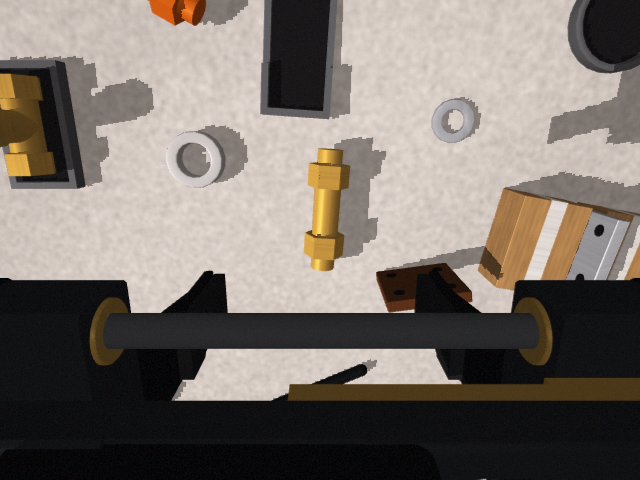

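View pics/t4.png

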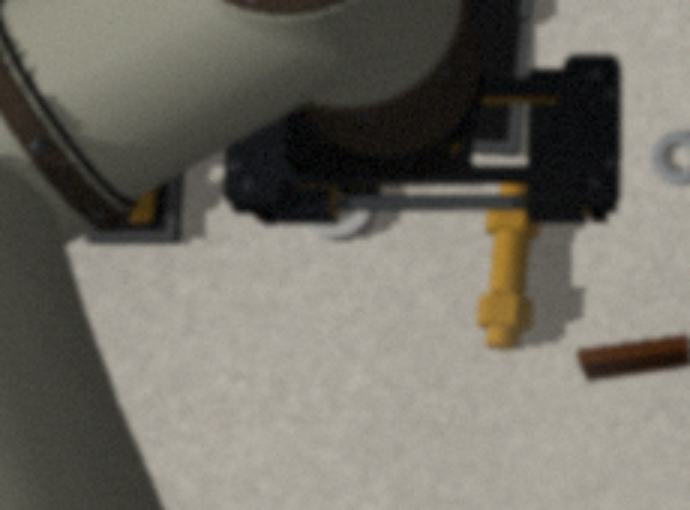

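Brass union is at (325,210), with the brown plate clear at (425,285). The tee sits in its trough on the left. Next I'll take the union.

Emit:
apply_moves:
  moves:
    - [[0, 0, 0], 3.8]
    - [[0, 0.0055, 0.03], 0]
    - [[0, 0, 0.04], 0]
    - [[0, 0, 0.04], 0]
    - [[0, 0, 0.03], 0]
  hand: 0.06

```text
time_s: 11.5
tcp_pos: [0.4735, 0.1094, 0.0545]
ee_rot: [[0.999, -0.037, -0.002], [-0.037, -0.999, -0.001], [-0.002, 0.001, -1.0]]
wrist_force: [-0.6, 0.1, 0.2]
gripper_width: 0.732
gripper_force: 0.0
```

Emit:
apply_moves:
  moves:
    - [[0, 0, 0.02], 0]
    - [[0, 0, 0.015], 0]
    - [[0, 0, 0.01], 0]
    - [[0, 0, 0.004], 0]
    - [[0, 0, 0], 0]

```text
time_s: 11.92
tcp_pos: [0.4742, 0.1097, 0.007]
ee_rot: [[0.999, -0.037, -0.002], [-0.037, -0.999, -0.001], [-0.002, 0.001, -1.0]]
wrist_force: [-0.5, 0.7, -0.4]
gripper_width: 0.693
gripper_force: 0.0
```

Emit:
apply_moves:
  moves:
    - [[0, 0, 0], 0]
    - [[0, 0, 0], 0]

```text
time_s: 12.08
tcp_pos: [0.4753, 0.1101, 0.0088]
ee_rot: [[0.999, -0.037, 0.002], [-0.037, -0.999, 0.001], [0.002, -0.001, -1.0]]
wrist_force: [-0.5, -0.5, 0.4]
gripper_width: 0.689
gripper_force: 0.0
```

Emit:
apply_moves:
  moves:
    - [[0, 0, 0.0035], 0]
    - [[0, 0, 0], 0]

```text
time_s: 12.25
tcp_pos: [0.4747, 0.1098, 0.0048]
ee_rot: [[0.999, -0.037, 0.001], [-0.037, -0.999, 0.001], [0.001, -0.001, -1.0]]
wrist_force: [-1.6, 0.5, -0.0]
gripper_width: 0.691
gripper_force: 0.0
```

Emit:
apply_moves:
  moves:
    - [[0, 0, 0], 0]
    - [[0, 0, 0], 0]
    - [[0, 0, 0], 0]
    - [[0, 0, 0], 0]
    - [[0, 0, 0], 0]
  hand: 0.005

```text
time_s: 12.67
tcp_pos: [0.4746, 0.1096, 0.0046]
ee_rot: [[0.999, -0.037, 0.0], [-0.037, -0.999, 0.0], [0.0, -0.0, -1.0]]
wrist_force: [0.4, 0.5, -0.4]
gripper_width: 0.394
gripper_force: 0.0
```

Emit:
apply_moves:
  moves:
    - [[0, 0, 0], 0]
    - [[0, 0, 0], 0]
    - [[0, 0, 0], 0]
    - [[0, 0, 0], 0]

```text
time_s: 13.0
tcp_pos: [0.4747, 0.1097, 0.0046]
ee_rot: [[0.999, -0.037, 0.0], [-0.037, -0.999, 0.0], [0.0, -0.0, -1.0]]
wrist_force: [0.1, 0.9, -0.2]
gripper_width: 0.268
gripper_force: 30.0
```

Emit:
apply_moves:
  moves:
    - [[0, 0, -0.01], 0]
    - [[0, 0, -0.02], 0]
    - [[0, 0, -0.02], 0]
    - [[0, 0, 0], 0]
    - [[0, 0, 0], 0]

```text
time_s: 13.42
tcp_pos: [0.4747, 0.1098, 0.0549]
ee_rot: [[0.999, -0.038, 0.001], [-0.038, -0.999, 0.001], [0.001, -0.001, -1.0]]
wrist_force: [0.8, -0.3, -2.8]
gripper_width: 0.265
gripper_force: 30.0
```

Run:
```python
from go import *
go(.6255,.1379,.010,-2.1)
go(.6255,.1379,.010,-2.1)
imaging.capture("top"); go(.6255,.1379,.010,-2.1)
imaging.capture("top"); go(.6255,.1379,.010,-2.1)
```

```text
at [0.4747 0.1098 0.0549] yaw -2.16 J6 56 turn -0.06 then tool shift 0.1497 -0.0336 0.0449
at [0.4747 0.1098 0.0549] yaw -2.16 J6 56 turn -0.06 then tool shift 0.1497 -0.0336 0.0449
at [0.4738 0.1093 0.054 ] yaw -2.18 J6 56 turn -0.08 then tool shift 0.1505 -0.0341 0.044
at [0.4735 0.1091 0.0535] yaw -2.18 J6 56 turn -0.08 then tool shift 0.1509 -0.0343 0.0435
```

Emit:
apply_moves:
  moves:
    - [[0.025, -0.0057, 0], 0]
    - [[0.035, -0.008, 0], 0]
    - [[0.035, -0.008, 0], 0]
    - [[0.035, -0.008, 0], 0]
    - [[0.0205, -0.004, 0], 0]

```text
time_s: 13.93
tcp_pos: [0.629, 0.138, 0.0524]
ee_rot: [[0.999, -0.037, -0.0], [-0.037, -0.999, -0.001], [-0.0, 0.001, -1.0]]
wrist_force: [-1.2, 0.0, -1.2]
gripper_width: 0.266
gripper_force: 30.0
```

Emit:
apply_moves:
  moves:
    - [[0, 0, 0], 0]
    - [[0, 0, 0], 0]
    - [[0, 0, 0], 0]
    - [[0, 0, 0], 0]

```text
time_s: 14.27
tcp_pos: [0.6245, 0.1372, 0.0534]
ee_rot: [[0.999, -0.037, -0.003], [-0.037, -0.999, -0.001], [-0.003, 0.001, -1.0]]
wrist_force: [-0.0, -0.7, -2.4]
gripper_width: 0.262
gripper_force: 30.0
```

Run:
```python
from fit import *
from go import go
np.set_printoptions(precision=4,suppress=True)
w=imaging.capture("wrist");cv2.imwrite("pics/w5.png",w["frame"])
for i in range(4):
    go(.6256,.1379,.0096,-2.1);imaging.capture("top")
```

```text
at [0.6248 0.1373 0.054 ] yaw -2.13 J6 61 turn -0.03 then tool shift 0.0008 -0.0006 0.0444
at [0.6251 0.1375 0.0544] yaw -2.12 J6 61 turn -0.02 then tool shift 0.0005 -0.0004 0.0448
at [0.6254 0.1376 0.0547] yaw -2.12 J6 61 turn -0.02 then tool shift 0.0002 -0.0003 0.0451
at [0.6256 0.1377 0.0548] yaw -2.12 J6 61 turn -0.02 then tool shift -0.0 -0.0002 0.0452
```

View pics/w5.png

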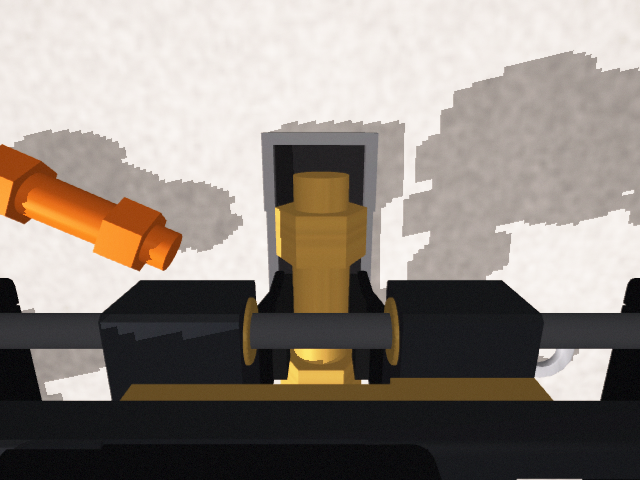

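Emit:
apply_moves:
  moves:
    - [[0, 0, 0.015], 0]
    - [[0, 0, 0.015], 0]
    - [[0, 0, 0.008], 0]
    - [[0, 0, 0.0045], 0]
    - [[0, 0, 0], 0]

```text
time_s: 14.93
tcp_pos: [0.6255, 0.1374, 0.011]
ee_rot: [[0.999, -0.037, -0.002], [-0.037, -0.999, -0.001], [-0.002, 0.001, -1.0]]
wrist_force: [0.2, 0.1, -3.1]
gripper_width: 0.265
gripper_force: 30.0
```

Emit:
apply_moves:
  moves:
    - [[0, 0, 0.0015], 0]
    - [[0, 0, 0], 0]
    - [[0, 0, 0], 0]

```text
time_s: 15.18
tcp_pos: [0.6267, 0.1379, 0.0113]
ee_rot: [[0.999, -0.037, 0.001], [-0.037, -0.999, 0.0], [0.001, -0.001, -1.0]]
wrist_force: [-0.6, -0.3, -1.6]
gripper_width: 0.262
gripper_force: 30.0
```

Emit:
apply_moves:
  moves:
    - [[0, 0, 0.001], 0]
    - [[0, 0, 0], 0]
    - [[0, 0, 0], 0]

```text
time_s: 15.43
tcp_pos: [0.6263, 0.1377, 0.0098]
ee_rot: [[0.999, -0.037, 0.0], [-0.037, -0.999, 0.0], [0.0, -0.0, -1.0]]
wrist_force: [-0.2, 0.5, -1.5]
gripper_width: 0.267
gripper_force: 30.0
```

Emit:
apply_moves:
  moves:
    - [[-0.0005, 0, 0.0005], 0]
    - [[0, 0, 0], 0]
    - [[0, 0, 0], 0]

```text
time_s: 15.68
tcp_pos: [0.6263, 0.1378, 0.0096]
ee_rot: [[0.999, -0.037, 0.001], [-0.037, -0.999, 0.0], [0.001, -0.0, -1.0]]
wrist_force: [0.0, 0.0, 0.5]
gripper_width: 0.267
gripper_force: 30.0
```

Emit:
apply_moves:
  moves:
    - [[0, 0, 0], 0]
    - [[0, 0, 0], 0]
    - [[0, 0, 0], 0]
    - [[0, 0, 0], 0]
    - [[0, 0, 0], 0]
  hand: 0.045

```text
time_s: 16.1
tcp_pos: [0.6257, 0.1377, 0.0091]
ee_rot: [[0.999, -0.037, -0.0], [-0.037, -0.999, 0.0], [-0.0, -0.0, -1.0]]
wrist_force: [0.4, 0.1, 0.4]
gripper_width: 0.495
gripper_force: 0.0
```

Emit:
apply_moves:
  moves:
    - [[0, 0, -0.01], 0]
    - [[0, 0, -0.02], 0]
    - [[0, 0, -0.03], 0]
    - [[0, 0, -0.04], 0]
    - [[0, 0, -0.04], 0]

```text
time_s: 16.52
tcp_pos: [0.6251, 0.1373, 0.1506]
ee_rot: [[0.999, -0.037, -0.002], [-0.037, -0.999, -0.001], [-0.001, 0.001, -1.0]]
wrist_force: [1.2, 1.3, 0.8]
gripper_width: 0.516
gripper_force: 0.0
```

Emit:
apply_moves:
  moves:
    - [[0, 0, -0.04], 0]
    - [[-0.03, 0, 0], 0]
    - [[-0.03, 0, 0], 0]
    - [[0, 0, 0], 0]
    - [[0, 0, 0], 0]

```text
time_s: 16.93
tcp_pos: [0.5647, 0.1399, 0.1906]
ee_rot: [[0.999, -0.036, 0.001], [-0.036, -0.999, 0.001], [0.001, -0.001, -1.0]]
wrist_force: [-0.0, -0.0, 0.3]
gripper_width: 0.515
gripper_force: 0.0
```

Run:
```python
from fit import *
from go import go
np.set_printoptions(precision=4,suppress=True)
w=imaging.capture("wrist");cv2.imwrite("pics/w6.png",w["frame"])
for n,q in(("union",(.6255,.138,-.04,.021)),("union_nest",(.6255,.138,-.04,0))):
    m=mask(w,n,q[:2]);print(n,m is not None and fit([(w,m,1)],n,q))
go(.5,-.2,.2,20)
```

```text
union (array([ 0.6264,  0.1376, -2.2715,  0.021 ]), np.float64(0.034))
union_nest False
at [0.5666 0.1401 0.1894] yaw -2.14 J6 58 turn -22.14 then tool shift -0.1789 0.2968 -0.0106
```

View pics/w6.png

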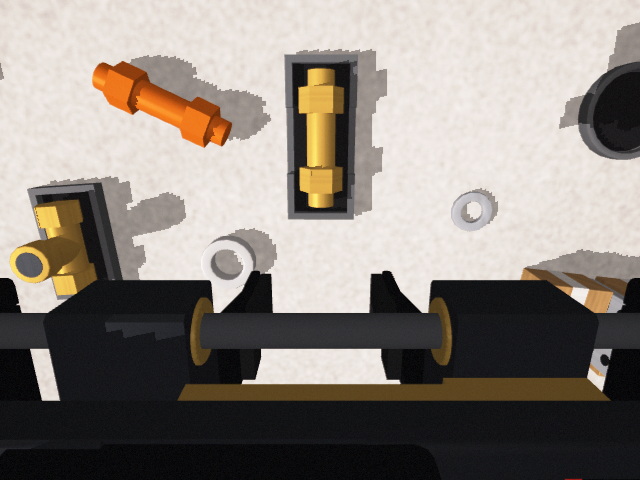

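Emit:
apply_moves:
  moves:
    - [[-0.0165, 0.037, 0], 0]
    - [[-0.0165, 0.037, 0], 0]
    - [[-0.0165, 0.037, 0], 0]
    - [[-0.0165, 0.037, 0], 0]
    - [[-0.0165, 0.037, 0], 0]
  hand: 0.06

```text
time_s: 17.5
tcp_pos: [0.4763, -0.0434, 0.1889]
ee_rot: [[0.999, -0.037, -0.0], [-0.037, -0.999, -0.0], [-0.0, 0.0, -1.0]]
wrist_force: [1.4, -0.7, -0.3]
gripper_width: 0.679
gripper_force: 0.0
```

Emit:
apply_moves:
  moves:
    - [[-0.0165, 0.037, 0], 0]
    - [[-0.0165, 0.037, 0], 0]
    - [[-0.0165, 0.037, 0], 0]
    - [[-0.0165, 0.037, 0], 0]
    - [[-0.0165, 0.037, 0], 0]

```text
time_s: 17.92
tcp_pos: [0.3868, -0.2256, 0.1893]
ee_rot: [[0.999, -0.037, 0.0], [-0.037, -0.999, -0.0], [0.0, 0.0, -1.0]]
wrist_force: [1.7, -0.7, 0.3]
gripper_width: 0.69
gripper_force: 0.0
```

Emit:
apply_moves:
  moves:
    - [[-0.0165, 0.037, 0], 0]
    - [[0, 0, 0], 0]
    - [[0, 0, 0], 0]
    - [[0, 0, 0], 0]
    - [[0, 0, 0], 0]

```text
time_s: 18.33
tcp_pos: [0.37, -0.2596, 0.1889]
ee_rot: [[0.999, -0.036, -0.0], [-0.036, -0.999, 0.0], [-0.0, -0.0, -1.0]]
wrist_force: [0.7, 0.0, 0.0]
gripper_width: 0.69
gripper_force: 0.0
```

Run:
```python
from fit import *
from go import go
np.set_printoptions(precision=4,suppress=True)
w=imaging.capture("wrist");cv2.imwrite("pics/w7.png",w["frame"])
for n,q in(("plug",(.371,-.271,.4,0)),("plate_stand",(.538,-.392,.07,0)),("plate",(.45,-.116,-.17,0)),("cartons",(.446,-.1155,-.16,0))):
    m=mask(w,n,q[:2]);print(n,m is not None and (fit([(w,m,1)],n,q),fit([(w,m,1)],n,(q[0],q[1],q[2]-.6,q[3]))))
go(.371,-.271,.02,20)
```

```text
plug ((array([ 0.3697, -0.2697, 10.7034,  0.    ]), np.float64(0.064)), (array([ 0.3696, -0.2697, -9.7562,  0.    ]), np.float64(0.064)))
plate_stand ((array([ 0.5379, -0.3917,  3.7692,  0.    ]), np.float64(0.021)), (array([ 0.5379, -0.3917,  3.793 ,  0.    ]), np.float64(0.021)))
plate ((array([ 0.4499, -0.1169, -9.2013,  0.    ]), np.float64(0.042)), (array([ 0.4501, -0.1169, -9.1592,  0.    ]), np.float64(0.042)))
cartons ((array([ 0.4461, -0.1151, -9.0663,  0.    ]), np.float64(0.233)), (array([ 0.4461, -0.1151, -9.0331,  0.    ]), np.float64(0.233)))
at [ 0.3698 -0.2592  0.1891] yaw -2.02 J6 102 turn -22.02 then tool shift -0.0029 0.0115 0.1691
```

View pics/w7.png

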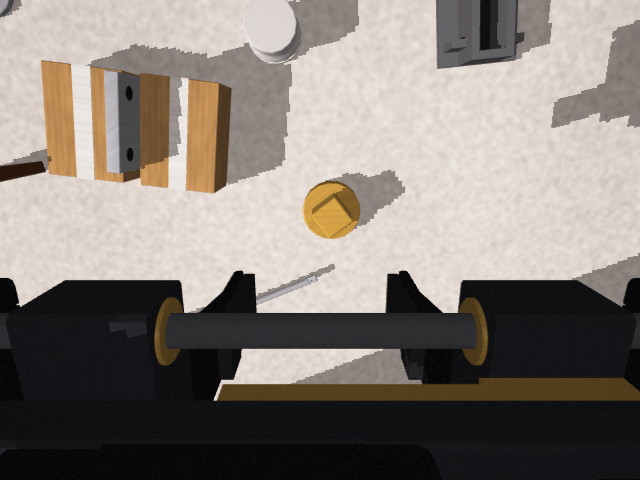

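Run:
```python
from h import *
w=imaging.capture("wrist")
c=np.array([.3697,-.2697]);h=.035
X=np.array([[h,h],[h,-h],[-h,-h],[-h,h]])+c   # up=+x, right=-y
uv=proj(w,np.c_[X,np.full(4,.042)]).astype(np.float32)
N=560
H=cv2.getPerspectiveTransform(uv,np.float32([[0,0],[N,0],[N,N],[0,N]]))
im=cv2.warpPerspective(w["frame"],H,(N,N),flags=cv2.INTER_CUBIC);cv2.imwrite("pics/plug.png",im)
# edge-energy search for a 26 mm square
g=cv2.GaussianBlur(im,(0,0),4).astype(float).sum(2);gx=cv2.Sobel(g,-1,1,0);gy=cv2.Sobel(g,-1,0,1)
s=np.linspace(-.9,.9,60)*13;best=[]
for a in np.arange(-45,45,1.):
  for dx in range(-5,6):
    for dy in range(-5,6):
      t=0
      for k in range(4):
        th=np.radians(a+90*k);n=np.array([np.cos(th),np.sin(th)]);tt=np.array([-n[1],n[0]])
        p=(n*13+s[:,None]*tt+[dx,dy]);u=(N/2-p[:,1]*8).astype(int);v=(N/2-p[:,0]*8).astype(int)
        t+=abs((-n[1]*gx[v,u]-n[0]*gy[v,u]).mean())
      best.append((t,a,dx,dy))
print(sorted(best)[::-1][:6])
```

```text
[(np.float64(280.53157473434413), np.float64(36.0), -1, 1), (np.float64(279.1277106886127), np.float64(35.0), -1, 1), (np.float64(274.9753228220215), np.float64(37.0), -1, 1), (np.float64(271.32866782420103), np.float64(34.0), -1, 1), (np.float64(261.1234751602024), np.float64(38.0), -1, 1), (np.float64(257.7027914275579), np.float64(33.0), -1, 1)]
```

View pics/plug.png

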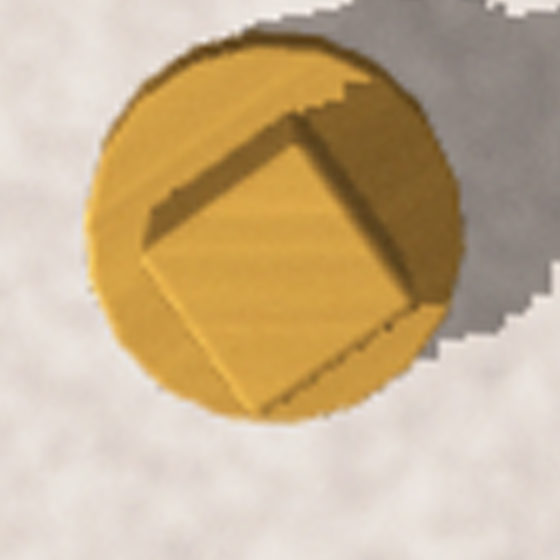

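Emit:
apply_moves:
  moves:
    - [[0, 0, 0.02], -6.5]
    - [[0, 0, 0.02], -6.5]
    - [[0, 0, 0.02], -6.5]
    - [[0, 0, 0.02], -6.5]
    - [[0, 0, 0], -6.5]

```text
time_s: 19.05
tcp_pos: [0.3668, -0.2586, 0.1056]
ee_rot: [[0.86, 0.51, -0.007], [0.51, -0.86, 0.003], [-0.005, -0.006, -1.0]]
wrist_force: [-0.6, -0.2, -0.1]
gripper_width: 0.692
gripper_force: 0.0
```

Emit:
apply_moves:
  moves:
    - [[0, 0, 0], -5.2]
    - [[-0.0058, 0.0085, 0.02], 0]
    - [[0, 0, 0], 0]
    - [[0, 0, 0], 0]
    - [[0, 0, 0], 0]

```text
time_s: 19.47
tcp_pos: [0.3697, -0.2701, 0.0894]
ee_rot: [[0.813, 0.582, 0.0], [0.582, -0.813, -0.0], [-0.0, 0.0, -1.0]]
wrist_force: [0.0, 0.8, 0.6]
gripper_width: 0.688
gripper_force: 0.0
```

Run:
```python
from fit import *
from go import go
np.set_printoptions(precision=4,suppress=True)
w=imaging.capture("wrist")
m=mask(w,"plug",(.37,-.2695));print(m is not None and fit([(w,m,1)],"plug",(.37,-.2695,.623,0)))
for i in range(4): go(.370,-.2695,.02,35.7);imaging.capture("top")
```

```text
(array([ 0.369 , -0.2701, 58.9798,  0.    ]), np.float64(0.019))
at [ 0.3699 -0.2702  0.0898] yaw 35.58 J6 141 turn -0.12 then tool shift 0.0004 -0.0005 0.0698
at [ 0.3699 -0.2702  0.0898] yaw 35.58 J6 141 turn -0.12 then tool shift 0.0005 -0.0005 0.0698
at [ 0.3699 -0.2702  0.0898] yaw 35.58 J6 141 turn -0.12 then tool shift 0.0005 -0.0005 0.0698
at [ 0.3698 -0.2702  0.0897] yaw 35.58 J6 141 turn -0.12 then tool shift 0.0006 -0.0004 0.0697
```

Emit:
apply_moves:
  moves:
    - [[0, 0, 0.025], 0]
    - [[0, 0, 0.02], 0]
    - [[0, 0, 0.015], 0]
    - [[0, 0, 0.0095], 0]
    - [[0, 0, 0], 0]

```text
time_s: 20.18
tcp_pos: [0.3681, -0.2698, 0.0179]
ee_rot: [[0.814, 0.581, -0.004], [0.581, -0.814, 0.001], [-0.003, -0.003, -1.0]]
wrist_force: [0.1, 0.3, -0.4]
gripper_width: 0.691
gripper_force: 0.0
```

Emit:
apply_moves:
  moves:
    - [[0, 0, 0], 0]
    - [[0, 0, 0], 0]
    - [[0, 0, 0], 0]
    - [[0, 0, 0], 0]
    - [[0, 0, 0], 0]
  hand: 0.005

```text
time_s: 20.6
tcp_pos: [0.3698, -0.2704, 0.0202]
ee_rot: [[0.813, 0.582, 0.001], [0.582, -0.813, -0.0], [0.001, 0.001, -1.0]]
wrist_force: [-0.2, 0.2, -0.4]
gripper_width: 0.401
gripper_force: 0.0
```

Emit:
apply_moves:
  moves:
    - [[0, 0, 0], 0]
    - [[0, 0, 0], 0]
    - [[0, 0, 0], 0]
    - [[0, 0, 0], 0]

```text
time_s: 20.93
tcp_pos: [0.3695, -0.2703, 0.0199]
ee_rot: [[0.813, 0.582, 0.0], [0.582, -0.813, -0.0], [0.0, 0.0, -1.0]]
wrist_force: [-1.4, 1.3, 5.3]
gripper_width: 0.294
gripper_force: 30.0
```

Emit:
apply_moves:
  moves:
    - [[0, 0, -0.01], 0]
    - [[0, 0, -0.02], 0]
    - [[0, 0, -0.03], 0]
    - [[0, 0, -0.03], 0]
    - [[0, 0, 0], 0]

```text
time_s: 21.35
tcp_pos: [0.3728, -0.2717, 0.1142]
ee_rot: [[0.813, 0.583, 0.01], [0.583, -0.813, -0.004], [0.006, 0.009, -1.0]]
wrist_force: [1.6, -0.8, -2.5]
gripper_width: 0.302
gripper_force: 30.0
```

Run:
```python
from go import *
go(.641,-.129,.110,35.6)
```

```text
at [ 0.3728 -0.2717  0.1142] yaw 35.63 J6 141 turn 0.03 then tool shift 0.3011 0.0401 0.0042
```

Emit:
apply_moves:
  moves:
    - [[0.025, 0.0036, 0], 0]
    - [[0.038, 0.0054, 0], 0]
    - [[0.038, 0.0054, 0], 0]
    - [[0.038, 0.0054, 0], 0]
    - [[0.038, 0.0054, 0], 0]

```text
time_s: 21.77
tcp_pos: [0.5285, -0.1867, 0.1081]
ee_rot: [[0.814, 0.581, -0.002], [0.581, -0.814, 0.001], [-0.001, -0.002, -1.0]]
wrist_force: [-0.7, -1.4, -3.2]
gripper_width: 0.296
gripper_force: 30.0
```

Emit:
apply_moves:
  moves:
    - [[0.038, 0.0054, 0], 0]
    - [[0.038, 0.0054, 0], 0]
    - [[0.025, 0.0036, 0], 0]
    - [[0, 0, 0], 0]
    - [[0, 0, 0], 0]

```text
time_s: 22.18
tcp_pos: [0.6184, -0.1397, 0.1069]
ee_rot: [[0.813, 0.582, -0.004], [0.582, -0.813, 0.001], [-0.003, -0.003, -1.0]]
wrist_force: [-0.4, -0.8, -2.7]
gripper_width: 0.293
gripper_force: 30.0
```

Run:
```python
from fit import *
from go import go
np.set_printoptions(precision=4,suppress=True)
w=imaging.capture("wrist");t=imaging.capture("top");cv2.imwrite("pics/w8.png",w["frame"])
go(.641,-.129,.025,35.6)
for p in(w,t):
    m=mask(p,"plug_nest",(.641,-.129));print(m is not None and fit([(p,m,p is w)],"plug_nest",(.641,-.129,0,0),rows=480))
for i in range(3): imaging.capture("top"); go(.641,-.129,.025,35.6)
```

```text
at [ 0.6169 -0.1409  0.1078] yaw 35.53 J6 124 turn -0.07 then tool shift 0.0265 0.0043 0.0828
(array([  0.64  ,  -0.1285, -11.7258,   0.    ]), np.float64(0.208))
(array([  0.6348,  -0.126 , -12.1926,   0.    ]), np.float64(5.174))
at [ 0.6174 -0.1415  0.1093] yaw 35.5 J6 124 turn -0.1 then tool shift 0.0264 0.0036 0.0843
at [ 0.6176 -0.1415  0.1096] yaw 35.5 J6 124 turn -0.1 then tool shift 0.0263 0.0034 0.0846
at [ 0.6179 -0.1414  0.1098] yaw 35.5 J6 124 turn -0.1 then tool shift 0.026 0.0033 0.0848
```

View pics/w8.png

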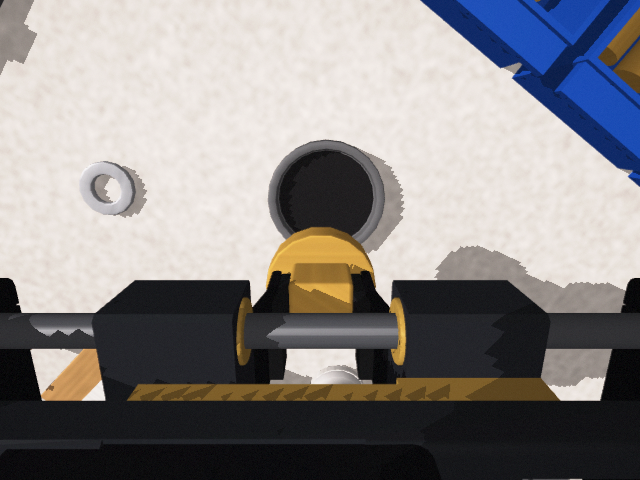

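Run:
```python
from fit import *
from go import go
np.set_printoptions(precision=4,suppress=True)
w=imaging.capture("wrist")
m=mask(w,"plug_nest",(.641,-.129));f=fit([(w,m,1)],"plug_nest",(.641,-.129,0,0),rows=222);print(f)
go(f[0][0],f[0][1],.025,35.6)
```

```text
(array([  0.6396,  -0.1286, -13.109 ,   0.    ]), np.float64(0.02))
at [ 0.6182 -0.1413  0.1099] yaw 35.52 J6 124 turn -0.08 then tool shift 0.0247 0.0021 0.0849
```

Emit:
apply_moves:
  moves:
    - [[0.0125, 0.001, 0], 0]
    - [[0.0125, 0.001, 0], 0]
    - [[0, 0, 0.025], 0]
    - [[0, 0, 0.025], 0]
    - [[0, 0, 0.015], 0]

```text
time_s: 23.05
tcp_pos: [0.6394, -0.1273, 0.0422]
ee_rot: [[0.814, 0.581, -0.002], [0.581, -0.814, 0.001], [-0.002, -0.002, -1.0]]
wrist_force: [-1.2, 0.9, -3.9]
gripper_width: 0.295
gripper_force: 30.0
```

Emit:
apply_moves:
  moves:
    - [[0, 0, 0.01], 0]
    - [[0, 0, 0.003], 0]
    - [[0, 0, 0], 0]
    - [[0, 0, 0], 0]
    - [[0, 0, 0], 0]

```text
time_s: 23.47
tcp_pos: [0.6414, -0.128, 0.0331]
ee_rot: [[0.813, 0.582, 0.003], [0.582, -0.813, -0.0], [0.002, 0.002, -1.0]]
wrist_force: [-0.4, -0.5, -3.1]
gripper_width: 0.293
gripper_force: 30.0
```

Run:
```python
from go import *
for i in range(3): go(.6398,-.1286,.025,35.6);imaging.capture("top")
print(r.sense()["wrist_force"])
```

```text
at [ 0.6414 -0.128   0.0331] yaw 35.58 J6 123 turn -0.02 then tool shift -0.0016 -0.0004 0.0081
at [ 0.6412 -0.128   0.0331] yaw 35.57 J6 123 turn -0.03 then tool shift -0.0015 -0.0003 0.0081
at [ 0.641  -0.1279  0.0329] yaw 35.56 J6 123 turn -0.04 then tool shift -0.0013 -0.0002 0.0079
[ 0.21739827  0.26405799 -3.35431199]
```

Emit:
apply_moves:
  moves:
    - [[-0.001, 0, 0.004], 0]
    - [[0, 0, 0.003], 0]
    - [[0, 0, 0], 0]

```text
time_s: 23.87
tcp_pos: [0.6394, -0.1286, 0.0249]
ee_rot: [[0.813, 0.582, 0.0], [0.582, -0.813, -0.0], [0.0, 0.0, -1.0]]
wrist_force: [-1.2, -0.1, -0.5]
gripper_width: 0.299
gripper_force: 30.0
```

Emit:
apply_moves:
  moves:
    - [[0, 0, 0.001], 0]
    - [[0, 0, 0], 0]
    - [[0, 0, 0], 0]

```text
time_s: 24.12
tcp_pos: [0.6394, -0.1286, 0.0249]
ee_rot: [[0.813, 0.582, 0.0], [0.582, -0.813, -0.0], [0.0, 0.001, -1.0]]
wrist_force: [-3.3, 0.3, 4.3]
gripper_width: 0.292
gripper_force: 30.0
```

Emit:
apply_moves:
  moves:
    - [[0, 0, 0.0005], 0]
    - [[0, 0, 0], 0]
    - [[0, 0, 0], 0]

```text
time_s: 24.37
tcp_pos: [0.6394, -0.1286, 0.0249]
ee_rot: [[0.813, 0.582, 0.0], [0.582, -0.813, -0.001], [0.0, 0.001, -1.0]]
wrist_force: [-3.0, 1.1, 7.1]
gripper_width: 0.297
gripper_force: 30.0
```

Emit:
apply_moves:
  moves:
    - [[0, 0, 0], 0]
    - [[0, 0, 0], 0]
    - [[0, 0, 0], 0]
    - [[0, 0, 0], 0]
    - [[0, 0, 0], 0]
  hand: 0.06

```text
time_s: 24.78
tcp_pos: [0.6393, -0.1285, 0.0228]
ee_rot: [[0.814, 0.582, -0.0], [0.582, -0.814, -0.0], [-0.0, -0.0, -1.0]]
wrist_force: [0.4, -0.5, -0.1]
gripper_width: 0.589
gripper_force: 0.0
```

Emit:
apply_moves:
  moves:
    - [[0, 0, -0.01], 0]
    - [[0, 0, -0.03], 0]
    - [[0, 0, -0.04], 0]
    - [[0, 0, -0.04], 0]
    - [[0, 0, -0.04], 0]

```text
time_s: 25.2
tcp_pos: [0.639, -0.1286, 0.1855]
ee_rot: [[0.813, 0.582, 0.0], [0.582, -0.813, -0.0], [-0.0, 0.0, -1.0]]
wrist_force: [0.6, 0.5, -0.2]
gripper_width: 0.689
gripper_force: 0.0
```

Emit:
apply_moves:
  moves:
    - [[0, 0, 0], 6.4]
    - [[0, 0, 0], 6.4]
    - [[0, 0, 0], 6.4]
    - [[0, 0, 0], 6.4]
    - [[0, 0, 0], 6.4]

```text
time_s: 25.62
tcp_pos: [0.6393, -0.1285, 0.184]
ee_rot: [[0.998, 0.057, 0.001], [0.057, -0.998, -0.0], [0.001, 0.0, -1.0]]
wrist_force: [0.5, 0.5, 0.4]
gripper_width: 0.69
gripper_force: 0.0
```

Emit:
apply_moves:
  moves:
    - [[0, 0, 0], 6.4]
    - [[0, 0, 0], 6.4]
    - [[-0.038, 0.0038, 0], 0]
    - [[-0.038, 0.0038, 0], 0]
    - [[-0.038, 0.0038, 0], 0]

```text
time_s: 26.03
tcp_pos: [0.5236, -0.1214, 0.1829]
ee_rot: [[0.987, -0.161, -0.001], [-0.161, -0.987, -0.0], [-0.0, 0.0, -1.0]]
wrist_force: [-0.2, -0.2, 1.3]
gripper_width: 0.689
gripper_force: 0.0
```

Emit:
apply_moves:
  moves:
    - [[-0.038, 0.0038, 0], 0]
    - [[-0.037, 0.0037, 0], 0]
    - [[0, 0, 0], 0]
    - [[0, 0, 0], 0]
    - [[0, 0, 0], 0]

```text
time_s: 26.45
tcp_pos: [0.4508, -0.1169, 0.1843]
ee_rot: [[0.987, -0.16, 0.003], [-0.16, -0.987, -0.0], [0.003, -0.0, -1.0]]
wrist_force: [0.9, -1.2, -0.0]
gripper_width: 0.69
gripper_force: 0.0
```

Run:
```python
from fit import *
from go import go
np.set_printoptions(precision=4,suppress=True)
w=imaging.capture("wrist");cv2.imwrite("pics/w9.png",w["frame"])
for n,q in(("plug",(.64,-.129,.62,.005)),("plug_nest",(.64,-.129,0,0)),("plate",(.45,-.117,-.16,0))):
    m=mask(w,n,q[:2]);print(n,m is not None and fit([(w,m,1)],n,q))
go(.45,-.117,.050,-9.2)
```

```text
plug (array([ 0.6412, -0.1284, 28.3375,  0.005 ]), np.float64(0.026))
plug_nest (array([  0.6414,  -0.1284, -12.3244,   0.    ]), np.float64(0.215))
plate (array([ 0.4541, -0.1162, -9.1576,  0.    ]), np.float64(0.052))
at [ 0.4509 -0.1168  0.183 ] yaw -9.25 J6 75 turn -0.05 then tool shift -0.0008 0.0003 0.133
```

View pics/w9.png

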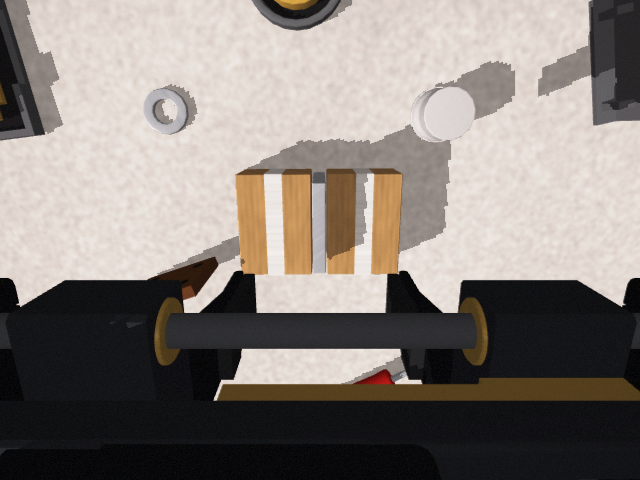

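Run:
```python
from fit import *
from go import go
np.set_printoptions(precision=4,suppress=True)
w=imaging.capture("wrist");t=imaging.capture("top");s=imaging.capture("side")
f=cv2.resize(w["frame"][160:290,270:370],None,fx=5,fy=5,interpolation=2);cv2.imwrite("pics/pl.png",f)
print(ground(w,[[319,183],[319,272],[312,230],[326,230]],.07))
m=mask(w,"plate",(.45,-.117));ys,xs=np.where(m);print(xs.min(),xs.max(),ys.min(),ys.max())
ms=mask(s,"plate",(.45,-.117),.06)
q=(.45,-.117,-.16,0)
print(fit([(w,m,1),(s,ms,0)],"plate",q),fit([(w,m,1),(s,ms,0)],"plate",q,False),fit([(s,ms,0)],"plate",q))
go(.45,-.117,.05,-9.2)
```

```text
[[ 0.4846 -0.1217  0.07  ]
 [ 0.4171 -0.1107  0.07  ]
 [ 0.4509 -0.1109  0.07  ]
 [ 0.4492 -0.1212  0.07  ]]
235 402 168 275
(array([ 0.4508, -0.1191, -4.5927,  0.    ]), np.float64(0.563)) (array([ 0.4622, -0.1043, -8.2172, -0.0097]), np.float64(0.475)) (array([ 0.452 , -0.117 , -5.9486,  0.    ]), np.float64(0.061))
at [ 0.45   -0.1168  0.1828] yaw -9.25 J6 75 turn -0.05 then tool shift 0.0 0.0002 0.1328
```

View pics/pl.png

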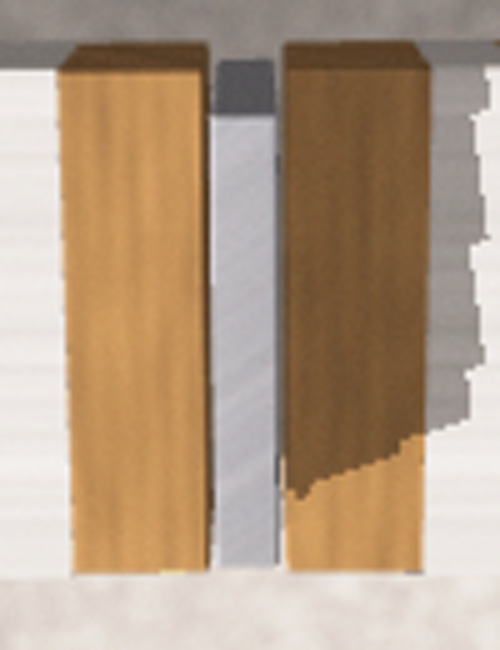

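Steel plate's top edge runs (319,183)–(319,273), between the two cartons, so it is centred under the tool. I'll narrow the fingers and descend.

Emit:
apply_moves:
  moves:
    - [[0, -0.0004, 0.02], 0]
    - [[0, 0, 0.03], 0]
    - [[0, 0, 0.03], 0]
    - [[0, 0, 0.02], 0]
    - [[0, 0, 0], 0]
  hand: 0.03

```text
time_s: 27.32
tcp_pos: [0.4465, -0.1165, 0.0792]
ee_rot: [[0.987, -0.162, -0.01], [-0.162, -0.987, -0.0], [-0.009, 0.002, -1.0]]
wrist_force: [-0.0, 0.3, 0.6]
gripper_width: 0.403
gripper_force: 0.0
```

Emit:
apply_moves:
  moves:
    - [[0, 0, 0.02], 0]
    - [[0, 0, 0.01], 0]
    - [[0, 0, 0.004], 0]
    - [[0, 0, 0], 0]
    - [[0, 0, 0], 0]

```text
time_s: 27.73
tcp_pos: [0.4507, -0.1164, 0.05]
ee_rot: [[0.987, -0.16, 0.002], [-0.16, -0.987, -0.0], [0.002, -0.0, -1.0]]
wrist_force: [-0.6, -0.3, 0.2]
gripper_width: 0.346
gripper_force: 0.0
```

Run:
```python
from go import *
for i in range(3): go(.4504,-.1163,.047,-9.2);imaging.capture("top")
print(r.sense()["wrist_force"],r.sense()["gripper_width"])
```

```text
at [ 0.4507 -0.1164  0.05  ] yaw -9.22 J6 75 turn -0.02 then tool shift -0.0003 -0.0001 0.003
at [ 0.4508 -0.1164  0.0502] yaw -9.22 J6 75 turn -0.02 then tool shift -0.0005 -0.0 0.0032
at [ 0.4508 -0.1164  0.0502] yaw -9.22 J6 75 turn -0.02 then tool shift -0.0004 -0.0 0.0032
[ 0.44603735 -0.31261385 -0.31151337] 0.3453326647277993
```

Emit:
apply_moves:
  moves:
    - [[0, 0, 0.0025], 0]
    - [[0, 0, 0], 0]
    - [[0, 0, 0], 0]

```text
time_s: 28.13
tcp_pos: [0.4497, -0.1164, 0.0467]
ee_rot: [[0.987, -0.161, 0.0], [-0.161, -0.987, 0.0], [0.0, -0.0, -1.0]]
wrist_force: [0.1, -0.3, -0.2]
gripper_width: 0.348
gripper_force: 0.0
```

Emit:
apply_moves:
  moves:
    - [[0, 0, 0], 0]
    - [[0, 0, 0], 0]
    - [[0, 0, 0], 0]
    - [[0, 0, 0], 0]
    - [[0, 0, 0], 0]
  hand: 0.0

```text
time_s: 28.55
tcp_pos: [0.4498, -0.1164, 0.0466]
ee_rot: [[0.987, -0.161, -0.0], [-0.161, -0.987, -0.0], [-0.0, 0.0, -1.0]]
wrist_force: [-0.2, 0.4, -0.0]
gripper_width: 0.114
gripper_force: 30.0
```

Emit:
apply_moves:
  moves:
    - [[0, 0, 0], 0]
    - [[0, 0, 0], 0]
    - [[0, 0, 0], 0]

```text
time_s: 28.8
tcp_pos: [0.4498, -0.1165, 0.0466]
ee_rot: [[0.987, -0.161, 0.0], [-0.161, -0.987, -0.0], [0.0, 0.0, -1.0]]
wrist_force: [0.6, -0.2, 0.2]
gripper_width: 0.112
gripper_force: 30.0
```

Emit:
apply_moves:
  moves:
    - [[0, 0, -0.005], 0]
    - [[0, 0, -0.01], 0]
    - [[0, 0, -0.015], 0]
    - [[0, 0, -0.02], 0]
    - [[0, 0, -0.02], 0]

```text
time_s: 29.22
tcp_pos: [0.4486, -0.1163, 0.1167]
ee_rot: [[0.987, -0.161, -0.003], [-0.161, -0.987, 0.0], [-0.003, 0.0, -1.0]]
wrist_force: [0.8, 0.2, -3.5]
gripper_width: 0.115
gripper_force: 30.0
```

Emit:
apply_moves:
  moves:
    - [[0, 0, -0.02], 0]
    - [[0, 0, -0.01], 0]
    - [[0, 0, 0], 0]
    - [[0, 0, 0], 0]
    - [[0, 0, 0], 0]

```text
time_s: 29.63
tcp_pos: [0.4485, -0.1163, 0.1454]
ee_rot: [[0.987, -0.161, -0.003], [-0.161, -0.987, 0.0], [-0.003, -0.0, -1.0]]
wrist_force: [-0.3, 0.2, -3.6]
gripper_width: 0.113
gripper_force: 30.0
```

Run:
```python
from fit import *
from go import go
s=imaging.capture("side");go(.5379,-.392,.13,3.8)
cv2.imwrite("pics/s10.png",cv2.resize(s["frame"][100:380,240:600],None,fx=2,fy=2))
```

```text
at [ 0.4486 -0.1164  0.1452] yaw -9.26 J6 75 turn -13.06 then tool shift 0.0709 0.2809 0.0152
```

View pics/s10.png

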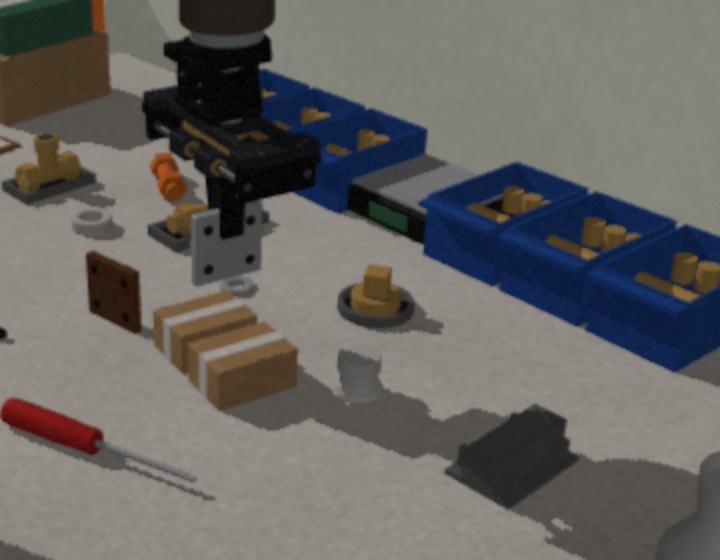

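Run:
```python
from fit import *
from go import go
np.set_printoptions(precision=4,suppress=True)
s=imaging.capture("side");t=imaging.capture("top")
print(ground(s,[[585,432],[560,420],[615,380]],0), ground(t,[[603,235],[577,170]],.05))
m=mask(t,"plate_stand",(.538,-.392));print(fit([(t,m,0)],"plate_stand",(.538,-.392,.066,0)))
go(.5373,-.392,.145,3.8)
```

```text
[[ 0.4598 -0.6089  0.    ]
 [ 0.4522 -0.5755  0.    ]
 [ 0.5881 -0.5769  0.    ]] [[ 0.4514 -0.5518  0.05  ]
 [ 0.5799 -0.5114  0.05  ]]
(array([ 0.5355, -0.3932,  3.4617,  0.    ]), np.float64(0.061))
at [ 0.4492 -0.1164  0.1456] yaw -9.25 J6 75 turn -13.05 then tool shift 0.0697 0.2808 0.0006
```

Emit:
apply_moves:
  moves:
    - [[0, 0, 0], -6.5]
    - [[0, 0, 0], -6.5]
    - [[0.0087, 0.035, 0], 0]
    - [[0.0087, 0.035, 0], 0]
    - [[0.0087, 0.035, 0], 0]

```text
time_s: 30.25
tcp_pos: [0.4831, -0.2202, 0.1462]
ee_rot: [[0.998, 0.068, -0.001], [0.068, -0.998, 0.0], [-0.001, -0.0, -1.0]]
wrist_force: [1.3, 1.1, -2.9]
gripper_width: 0.114
gripper_force: 30.0
```

Emit:
apply_moves:
  moves:
    - [[0.0087, 0.035, 0], 0]
    - [[0.0087, 0.035, 0], 0]
    - [[0.0087, 0.035, 0], 0]
    - [[0.0087, 0.035, 0], 0]
    - [[0, 0, 0], 0]

```text
time_s: 30.67
tcp_pos: [0.5281, -0.3626, 0.1447]
ee_rot: [[0.998, 0.061, 0.0], [0.061, -0.998, -0.002], [0.0, 0.002, -1.0]]
wrist_force: [1.4, 0.7, -3.0]
gripper_width: 0.114
gripper_force: 30.0
```

Emit:
apply_moves:
  moves:
    - [[0, 0, 0], 0]
    - [[0, 0, 0], 0]
    - [[0, 0, 0], 0]
    - [[0, 0, 0], 0]
    - [[0, 0, 0], 0]

```text
time_s: 31.08
tcp_pos: [0.5267, -0.3559, 0.1469]
ee_rot: [[0.998, 0.067, 0.0], [0.067, -0.998, -0.0], [0.0, 0.0, -1.0]]
wrist_force: [-0.1, 0.4, -2.5]
gripper_width: 0.111
gripper_force: 30.0
```

Run:
```python
from fit import *
from go import go
np.set_printoptions(precision=4,suppress=True)
w=imaging.capture("wrist");cv2.imwrite("pics/w11.png",w["frame"])
m=mask(w,"plate_stand",(.538,-.392));print(m is not None and fit([(w,m,1)],"plate_stand",(.538,-.392,.066,0),rows=250))
for i in range(3): go(.5373,-.392,.052,3.8);imaging.capture("top")
```

```text
(array([ 0.5367, -0.3919,  3.965 ,  0.    ]), np.float64(0.06))
at [ 0.5267 -0.3561  0.147 ] yaw 3.83 J6 113 turn 0.03 then tool shift 0.0082 0.0365 0.095
at [ 0.5267 -0.3563  0.147 ] yaw 3.81 J6 113 turn 0.01 then tool shift 0.0082 0.0363 0.095
at [ 0.5267 -0.3564  0.1469] yaw 3.8 J6 113 turn 0.0 then tool shift 0.0082 0.0362 0.0949
```

Emit:
apply_moves:
  moves:
    - [[0.004, 0.0182, 0], 0]
    - [[0.004, 0.0182, 0], 0]
    - [[0, 0, 0.025], 0]
    - [[0, 0, 0.02], 0]
    - [[0, 0, 0], 0]

```text
time_s: 31.75
tcp_pos: [0.5339, -0.3911, 0.0964]
ee_rot: [[0.998, 0.064, -0.008], [0.064, -0.998, 0.006], [-0.008, -0.006, -1.0]]
wrist_force: [-1.8, 0.3, -3.9]
gripper_width: 0.111
gripper_force: 30.0
```

Emit:
apply_moves:
  moves:
    - [[0, 0, 0], 0]
    - [[0, 0, 0], 0]
    - [[0, 0, 0], 0]
    - [[0, 0, 0], 0]

```text
time_s: 32.08
tcp_pos: [0.5379, -0.393, 0.1034]
ee_rot: [[0.998, 0.066, 0.003], [0.066, -0.998, -0.001], [0.003, 0.002, -1.0]]
wrist_force: [-0.2, -0.2, -2.9]
gripper_width: 0.112
gripper_force: 30.0
```

Run:
```python
from fit import *
from go import go
np.set_printoptions(precision=4,suppress=True)
w=imaging.capture("wrist");s=imaging.capture("side")
for p,k in((w,250),(s,480)):
    m=mask(p,"plate_stand",(.538,-.392));print(m is not None and fit([(p,m,p is w)],"plate_stand",(.538,-.392,.066,0),rows=k))
M["plate"]=[box(70,10,0,70)]
m=mask(s,"plate",(.537,-.392),.08);print(m is not None and fit([(s,m,0)],"plate",(.5375,-.392,.067,.055)))
for i in range(3): go(.5369,-.392,.0516,3.85);imaging.capture("top")
```

```text
False
(array([ 0.5395, -0.3914,  4.2629,  0.    ]), np.float64(0.073))
(array([ 0.5427, -0.3914,  5.89  ,  0.055 ]), np.float64(0.382))
at [ 0.5371 -0.3927  0.1021] yaw 3.76 J6 116 turn -0.09 then tool shift -0.0002 -0.0007 0.0505
at [ 0.5371 -0.3927  0.1019] yaw 3.77 J6 116 turn -0.08 then tool shift -0.0001 -0.0007 0.0503
at [ 0.537  -0.3927  0.1017] yaw 3.76 J6 116 turn -0.09 then tool shift -0.0001 -0.0007 0.0501
```

Emit:
apply_moves:
  moves:
    - [[0.0003, -0.0007, 0.01], 0]
    - [[0, 0, 0.012], 0]
    - [[0, 0, 0.012], 0]
    - [[0, 0, 0.008], 0]
    - [[0, 0, 0.004], 0]

```text
time_s: 32.9
tcp_pos: [0.5358, -0.3913, 0.0525]
ee_rot: [[0.998, 0.065, -0.004], [0.065, -0.998, 0.002], [-0.004, -0.002, -1.0]]
wrist_force: [0.7, -0.2, -3.1]
gripper_width: 0.111
gripper_force: 30.0
```

Emit:
apply_moves:
  moves:
    - [[0, 0, 0.001], 0]
    - [[0, 0, 0], 0]
    - [[0, 0, 0], 0]
    - [[0, 0, 0], 0]

```text
time_s: 33.23
tcp_pos: [0.5377, -0.3922, 0.0552]
ee_rot: [[0.998, 0.066, 0.001], [0.066, -0.998, -0.001], [0.001, 0.001, -1.0]]
wrist_force: [0.9, -0.3, -3.0]
gripper_width: 0.108
gripper_force: 30.0
```

Emit:
apply_moves:
  moves:
    - [[0, 0, 0.0015], 0]
    - [[0, 0, 0], 0]
    - [[0, 0, 0], 0]

```text
time_s: 33.48
tcp_pos: [0.5373, -0.3919, 0.0533]
ee_rot: [[0.998, 0.066, 0.0], [0.066, -0.998, -0.0], [0.0, 0.0, -1.0]]
wrist_force: [-0.1, -1.3, -2.7]
gripper_width: 0.112
gripper_force: 30.0
```

Emit:
apply_moves:
  moves:
    - [[0, 0, 0.001], 0]
    - [[0, 0, 0], 0]
    - [[0, 0, 0], 0]

```text
time_s: 33.73
tcp_pos: [0.5372, -0.3919, 0.052]
ee_rot: [[0.998, 0.066, -0.0], [0.066, -0.998, 0.0], [-0.0, -0.0, -1.0]]
wrist_force: [0.5, 0.1, -3.1]
gripper_width: 0.113
gripper_force: 30.0
```

Emit:
apply_moves:
  moves:
    - [[0, 0, 0.001], 0]
    - [[0, 0, 0], 0]
    - [[0, 0, 0], 0]

```text
time_s: 33.98
tcp_pos: [0.5374, -0.3921, 0.0517]
ee_rot: [[0.998, 0.066, 0.0], [0.066, -0.998, -0.0], [0.0, 0.0, -1.0]]
wrist_force: [-0.1, 0.7, 0.2]
gripper_width: 0.115
gripper_force: 30.0
```

Emit:
apply_moves:
  moves:
    - [[0, 0, 0.0003], 0]
    - [[0, 0, 0], 0]
    - [[0, 0, 0], 0]
    - [[0, 0, 0], 0]
    - [[0, 0, 0], 0]
  hand: 0.035

```text
time_s: 34.4
tcp_pos: [0.5374, -0.3921, 0.0508]
ee_rot: [[0.998, 0.066, 0.0], [0.066, -0.998, -0.0], [0.0, 0.0, -1.0]]
wrist_force: [-0.3, -0.1, 0.7]
gripper_width: 0.368
gripper_force: 0.0
```

Emit:
apply_moves:
  moves:
    - [[0, 0, -0.005], 0]
    - [[0, 0, -0.02], 0]
    - [[0, 0, -0.03], 0]
    - [[0, 0, -0.04], 0]
    - [[0, 0, -0.04], 0]

```text
time_s: 34.82
tcp_pos: [0.5366, -0.3917, 0.1868]
ee_rot: [[0.998, 0.066, -0.002], [0.066, -0.998, 0.001], [-0.002, -0.001, -1.0]]
wrist_force: [1.1, -0.1, 0.3]
gripper_width: 0.396
gripper_force: 0.0
```

Emit:
apply_moves:
  moves:
    - [[-0.04, 0, 0], 0]
    - [[-0.04, 0, 0], 0]
    - [[-0.03, 0, 0], 0]
    - [[0, 0, 0], 0]
    - [[0, 0, 0], 0]

```text
time_s: 35.23
tcp_pos: [0.4262, -0.3995, 0.187]
ee_rot: [[0.998, 0.064, 0.001], [0.064, -0.998, -0.001], [0.001, 0.001, -1.0]]
wrist_force: [0.9, -0.5, 0.7]
gripper_width: 0.403
gripper_force: 0.0
```

Run:
```python
from fit import *
np.set_printoptions(precision=4,suppress=True)
w=imaging.capture("wrist");s=imaging.capture("side");t=imaging.capture("top")
M["plate"]=[box(70,10,36,70)]
for nm,p in(("w",w),("s",s),("t",t)):
  for n,q in(("plate",(.5379,-.392,.067,.005)),("plate_stand",(.538,-.392,.066,0)),("tee",(.541,.369,.03,.005)),("tee_nest",(.541,.369,.03,0)),("union",(.626,.1377,-.04,.021)),("plug",(.64,-.1285,.62,.005))):
    if nm=="w" and n[:3]!="pla": continue
    m=mask(p,n,q[:2],.03)
    print(nm,n,m is not None and fit([(p,m,nm=="w")],n,q))
```

```text
w plate (array([ 0.5377, -0.3926,  3.6188,  0.005 ]), np.float64(0.035))
w plate_stand False
s plate (array([ 0.5318, -0.3978,  7.0797,  0.005 ]), np.float64(0.094))
s plate_stand (array([ 0.5391, -0.3918,  3.1985,  0.    ]), np.float64(0.333))
s tee (array([0.5436, 0.3682, 8.955 , 0.005 ]), np.float64(0.107))
s tee_nest (array([0.5439, 0.3705, 5.4866, 0.    ]), np.float64(1.118))
s union (array([0.6285, 0.1373, 2.5927, 0.021 ]), np.float64(0.157))
s plug (array([ 0.6439, -0.1288, 37.1244,  0.005 ]), np.float64(0.237))
t plate False
t plate_stand False
t tee (array([0.5426, 0.3689, 1.7488, 0.005 ]), np.float64(0.14))
t tee_nest (array([0.5412, 0.369 , 1.285 , 0.    ]), np.float64(1.187))
t union (array([ 0.6254,  0.1354, -2.2917,  0.021 ]), np.float64(0.05))
t plug (array([ 0.6386, -0.1287, 62.3374,  0.005 ]), np.float64(0.06))
```

```bash
python3 -c "
from station import r
print(r.finish_job())"
```

```text
the job is handed in; nothing more can be done
None
```

The job is handed in at about 35 s: tee, union, plug and plate were placed and let go in that order, and the final camera fits put each about 1–2 mm from its holder's centre (one weak side-view plate fit read about 8 mm off); I viewed 16 pictures, two over the limit of 14.

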